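# Unload the drying cabinet and read in the drums

### The job

Slide the drying cabinet's sash up by its handle far enough that it stays up by itself when you let go, then take out every instrument drum and stand it upright on the middle of the label reader's black strip with its label squarely facing the reader's window. When all of them stand there, press the read button fully down and let it go, then pull the sash down again until it is fully shut, leaving the drums standing as they were read and the other things on the worktop alone.

Things in the scene. Friction and masses are not known exactly. Their poses are not given: they have to be found in the camera images.
- cabinet: Fixed white cabinet 340 deep (x), 440 wide (y), 310 mm high. Origin: worktop level, middle of front face; x level inward. Sill 40 high, 12 thick; from its top the front slopes back at 40 deg from level, side walls (12 thick) ending on it (40 mm + 0.84 x depth). Inner floor 10 mm up; rails 46 mm up hold drums to depth 12-140, y +-148. Lower 255 mm of slope: clear sash; above: fixed panel.
- sash (a joint): Sash travel up the 40 deg slope, m: 0 shut (at its stop), 0.32 fully up. Clear panel 440 x 255 x 10 mm in aluminium frame, 0.6 kg, partly counterbalanced. Left below about 0.13 it slides shut; above about 0.16 friction holds it. Moving it takes at most 6 N plus 8 N per m/s. To reach the drums from straight above it must be near fully up (0.30 or more).
- sash_handle (a point): Middle of the sash's blue bar handle: round bar 14 mm thick, 150 mm long between end posts, level along the cabinet's y, axis 50 mm clear of the sash face (square to the slope), near the sash's lower edge. Per metre of sash travel it moves 0.766 m along the cabinet's x and 0.643 m up. Own x runs up the slope, y along the bar.
- reader: Label reader fixed on the worktop. Origin: worktop level, middle of its black reading strip (flat, 70 in x, 310 mm in y); x level from strip to window block, y along the strip, z up. White block 55 thick, 330 long, 45 mm high; its dark window face is 70 mm from the strip's middle line. Drums may stand anywhere along the strip's middle line.
- read_button (a joint): Read button on top of the window block: 0 = up, 0.006 m = fully down, springs back; fully down takes 4 N.
- read_button_top (a point): Middle of the top of the round white read button (28 mm across, in a black collar), on top of the window block at the middle of its length; pressed straight down.
- drum0: Round steel instrument drum, 0.1-0.2 kg, loose: body 48 mm across, lid 51 across with its top 46 mm above the foot; on the lid an upright black cylindrical knob 22 across, 30 tall (top at 76 mm). Origin: middle of its foot, z up; x points to its label side, where a black latch tab also runs over the lid from knob to rim. Starts on the cabinet floor, or is absent (None).
- drum0_label (a point): Middle of the paper bar label on this drum's side, 26.5 mm from the axis along the drum's x and 22 mm above its foot.
- drum1: Round steel instrument drum, 0.1-0.2 kg, loose: body 48 mm across, lid 51 across with its top 46 mm above the foot; on the lid an upright black cylindrical knob 22 across, 30 tall (top at 76 mm). Origin: middle of its foot, z up; x points to its label side, where a black latch tab also runs over the lid from knob to rim. Starts on the cabinet floor, or is absent (None).
- drum1_label (a point): Middle of the paper bar label on this drum's side, 26.5 mm from the axis along the drum's x and 22 mm above its foot.
- drum2: Round steel instrument drum, 0.1-0.2 kg, loose: body 48 mm across, lid 51 across with its top 46 mm above the foot; on the lid an upright black cylindrical knob 22 across, 30 tall (top at 76 mm). Origin: middle of its foot, z up; x points to its label side, where a black latch tab also runs over the lid from knob to rim. Starts on the cabinet floor, or is absent (None).
- drum2_label (a point): Middle of the paper bar label on this drum's side, 26.5 mm from the axis along the drum's x and 22 mm above its foot.
- drum3: Round steel instrument drum, 0.1-0.2 kg, loose: body 48 mm across, lid 51 across with its top 46 mm above the foot; on the lid an upright black cylindrical knob 22 across, 30 tall (top at 76 mm). Origin: middle of its foot, z up; x points to its label side, where a black latch tab also runs over the lid from knob to rim. Starts on the cabinet floor, or is absent (None).
- drum3_label (a point): Middle of the paper bar label on this drum's side, 26.5 mm from the axis along the drum's x and 22 mm above its foot.
- label_gun: Bystander: black hand label gun lying loose, about 200 x 35 x 100 mm; origin under its middle.
- tray_lifter: Bystander: blue tray lifter, 155 x 30 x 20 mm, lying loose; origin under its middle.
- pouch_tub: Bystander: open white plastic tub, 140 x 200 x 90 mm; origin under its middle.

How it is judged:
By the outcome, as a careful person would: the job done as asked, in the order asked, and still so for the second after the job is handed in, with the robot touching nothing.
Of drum0, drum1, drum2, drum3 only 2 to 4 are there at a start; the rules pass over those that are not, and their reading is None.
At some moment in a run one of drum0, drum1, drum2, drum3 may be knocked a few centimetres aside while the robot is not near it.
It also fails if it takes over 210 s, if anything falls off the work surface, if the arm or the gripper's body presses on something with over 40 N, if the wrist force passes 120 N, or if a joint passes its speed limit or range.

### The arm

A 6-joint arm with a two-finger parallel gripper is mounted at the origin on the work surface. World frame = base frame: x ahead of the robot, y to its left, z up, the work surface at z = 0. Lengths are in mm, angles in rad, forces in N, time in s.
With the tool pointing down it reaches from about 400 to 925 mm from the base axis. Payload 12.5 kg.
Tool frame: the origin (TCP) lies at the very end of the fingers, on their centre line; the grasp point (between the pads) lies 19 mm behind it; z points along the fingers, y is the line along which they close (so a half turn about z gives the same grasp; the last joint's range is limited). The gripper opens to 95 mm and grips with 3 to 60 N. Pads are 20 mm wide; open, the fingers measure 119 mm over their backs; the gripper's body (75 mm by 180 mm) begins 59 mm behind the grasp point.
Start: joints at [-1.424, 0.491, 1.559, -0, 1.092, -0.106], TCP at [156.345, -605.147, 214.661] pointing down, gripper open.
Joint ranges: [-3.1, 3.1], [-0.84, 2.19], [0.05, 2.79], [-1.13, 4.28], [0.06, 2.93], [-2.69, 2.69]. Speed limits (rad/s): [2.22, 2.22, 2.79, 3.14, 3.14, 3.14].

### API

Orientations are given as [roll, pitch, yaw] about the fixed x, y, z axes, in that order (R = Rz(yaw) Ry(pitch) Rx(roll)).
In Python, from cell import env gives the robot as it stands.
- The arm moves only by the shell command python3 steer.py 'ROWS'. ROWS is a JSON list of rows, 1 to 5 of them, each of 5 numbers: dx, dy, dz in mm, then a turn about the tool's z in rad, then the opening from 0.0 (shut) to 1.0 (fully open); each row is the pose to reach, as a shift and turn from the pose commanded when the command began, along the tool's axes at that moment; what a row does not reach only later rows make up. A row lasts 1/12 s, in which the tool goes at most 41.7 mm and 0.125 rad, less where a joint would pass 70% of its speed; a pose out of reach is approached as far as the arm can. The fingers move at their own pace and stop on an object; the grip force is fixed at half the most. Time passes only in rows, so rows that do not move let the fingers close. It prints the time, the measured TCP pose, the force, the opening and the grip force at its end.
- env.state(): the state, without advancing time (a new reading comes with each control period).
- env.read_camera(name): name is "side" or "top" or "wrist"; returns (picture, depth): 420x560x3 uint8, red, green, blue; 420x560 float32, mm along the optical axis (not along the pixel's ray), 0 where there is no reading.
- env.camera_info(name): a dict with "vertical_fov" (degrees; the focal length in pixels is half the picture's height over the tangent of half this angle, whatever the lens; pixels are square), "cx", "cy" (the principal point, pixels), "dist_coeffs" ([k1, k2, p1, p2, k3] as OpenCV has them; the pictures are not rectified), "origin" and "attitude" of the camera in the world. Camera axes: x right, y down, z forward; pixel columns grow to the right and rows downward; lengths in mm; the calibration is good to about 2 mm. A picture is of the moment at which its call begins: read the wrist's pose just before it. camera_info takes no time and is no camera call; for the wrist camera it gives the pose at the moment of the call.
- env.job_done(): hands the job in; it is judged then, once.
The state is a dict: "t": time; "joints": joint angles; "qvel": joint speeds; "tau": joint torques, N m; "eef_pos": TCP position; "tcp_rot": TCP orientation; "ft_force": force on the tool from outside, world axes, zero at the start; "moment": the same for the moment, N m; "opening": opening from 0.0 (shut) to 1.0 (fully open); "grip_force": force on a finger pad.
Only numpy, scipy, OpenCV 4.12 (cv2) and the standard library are available. Lean on these libraries where they do the work, as an engineer would, in place of code of your own. Each camera call takes 0.05 s, during which the arm holds its last target. There are 200 camera calls.

## Working session

There is one attempt and no reset: what is moved stays moved. The work goes in short steps, Python scripts to look and compute and a shell command to move; the robot and the scene stay as the last step left them, time stands still between calls to the robot, and variables do not carry over. Pictures are saved under pics/ and viewed, at most 14 in all, crops included, and the job is handed in when it is done.

```bash
ls; mkdir -p pics; python3 - <<'E'
from cell import env
import cv2
print(env.state())
for n in ("side","top","wrist"):
    print(n,env.camera_info(n))
    p,d=env.read_camera(n); cv2.imwrite(f"pics/{n}0.png",p[:,:,::-1])
    import numpy as np; np.save(f"pics/{n}0.npy",d)
E
```

```text
cell.py
pics
steer.py
{'t': 0.0, 'joints': array([-1.42359351e+00,  4.91591794e-01,  1.55946762e+00, -1.76532706e-05,
        1.09169589e+00, -1.05592846e-01]), 'qvel': array([ 0.00043138,  0.00158697,  0.00018601, -0.00264501, -0.00074567,
        0.0003281 ]), 'tau': array([-3.83195729e-03, -6.12653518e+01, -2.58182091e+01,  6.91726618e-02,
        4.82538552e-02, -1.05310380e-04]), 'eef_pos': array([ 156.3048752 , -604.87934646,  214.03546496]), 'tcp_rot': array([-3.14043483e+00, -1.06970536e-04,  2.52803750e-01]), 'ft_force': array([-0.35388433,  0.3989892 ,  0.74243106]), 'moment': array([ 0.01989412, -0.00086652,  0.04813714]), 'grip_force': 0.0, 'opening': 0.9997212502562686}
side {'vertical_fov': 52.96320397296732, 'cx': 275.7499003290901, 'cy': 217.57552984812995, 'dist_coeffs': array([-0.05817715,  0.        ,  0.        ,  0.        ,  0.        ]), 'origin': array([  382.04428539, -1154.44728355,   977.72164365]), 'attitude': array([-2.29165973, -0.00968527, -0.11113406])}
top {'vertical_fov': 54.79509211142374, 'cx': 283.55906091079834, 'cy': 210.12429826078875, 'dist_coeffs': array([0.00836626, 0.        , 0.        , 0.        , 0.        ]), 'origin': array([ 262.12637289, -134.83537406, 1242.54181417]), 'attitude': array([-2.95445345,  0.01804771, -1.57391103])}
wrist {'vertical_fov': 64.15916613307759, 'cx': 273.43749898955014, 'cy': 205.70097774110272, 'dist_coeffs': array([-0.06786059,  0.        ,  0.        ,  0.        ,  0.        ]), 'origin': array([ 228.51334446, -586.082348  ,  384.88111176]), 'attitude': array([ 2.87906991e+00,  1.33782194e-03, -1.31823940e+00])}
```
View pics/side0.png

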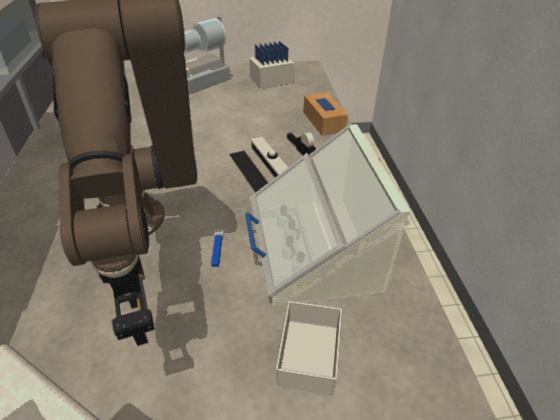

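View pics/top0.png

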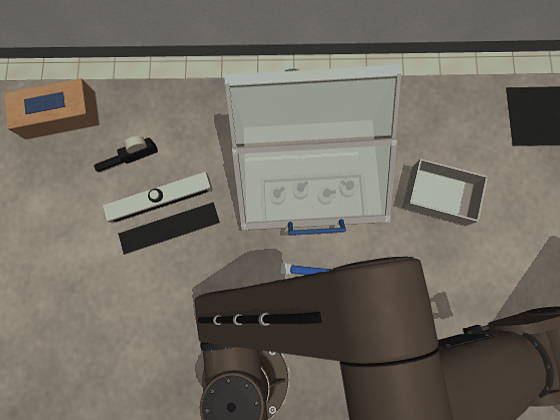

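The top view shows four drums (lids at about (278,193), (301,188), (325,194), (347,187)) behind the sash and the blue handle at (290–342,228). The reader's strip is at (169,228) and its button at (155,195). The side view shows the handle at (255,237) and the blue lifter at (217,250).

```bash
cat > h.py <<'E'
import numpy as np, cv2
from scipy.spatial.transform import Rotation as Ro
from cell import env
def cam(n):
    i=env.camera_info(n); f=210/np.tan(np.radians(i["vertical_fov"]/2))
    return dict(K=np.array([[f,0,i["cx"]],[0,f,i["cy"]],[0,0,1]]),D=i["dist_coeffs"],o=i["origin"],R=Ro.from_euler("xyz",i["attitude"]).as_matrix())
def rays(c,uv):
    p=cv2.undistortPoints(np.array(uv,float).reshape(-1,1,2),c["K"],c["D"])[:,0]
    return np.c_[p,np.ones(len(p))]@c["R"].T
def plane(c,uv,z):
    r=rays(c,uv); return c["o"]+r*((z-c["o"][2])/r[:,2])[:,None]
def dpt(c,uv,d):
    uv=np.array(uv).reshape(-1,2); r=rays(c,uv)
    return c["o"]+r*d[uv[:,1].astype(int),uv[:,0].astype(int)][:,None]
def tri(c1,u1,c2,u2):
    a=rays(c1,[u1])[0];b=rays(c2,[u2])[0];w=c2["o"]-c1["o"]
    s,t=np.linalg.lstsq(np.c_[a,-b],w,rcond=None)[0]
    p,q=c1["o"]+s*a,c2["o"]+t*b; return (p+q)/2,np.linalg.norm(p-q)
def look(n,tag):
    c=cam(n);p,d=env.read_camera(n);cv2.imwrite(f"pics/{tag}.png",p[:,:,::-1]);np.save(f"pics/{tag}.npy",d);return c,p,d
def blobs(m,amin=20):
    n,l,s,ce=cv2.connectedComponentsWithStats(m.astype(np.uint8));return [(ce[i],s[i],l==i) for i in range(1,n) if s[i][4]>=amin]
E
cat > m0.py <<'E'
from h import *
np.set_printoptions(precision=1,suppress=True)
for n in ("top","side"):
    c=cam(n);p=cv2.imread(f"pics/{n}0.png");d=np.load(f"pics/{n}0.npy")
    hsv=cv2.cvtColor(p,cv2.COLOR_BGR2HSV)
    m=(hsv[...,0]>100)&(hsv[...,0]<125)&(hsv[...,1]>130)&(hsv[...,2]>60)
    for ce,s,l in blobs(m,40):
        v,u=np.nonzero(l); P=dpt(c,np.c_[u,v],d)
        print(n,"blue",ce,s,"med",np.median(P,0)); print(cv2.minAreaRect(np.c_[u,v].astype(np.float32)))
    v=cv2.cvtColor(p,cv2.COLOR_BGR2GRAY)
    if n=="top": 
        roi=np.zeros(v.shape,bool);roi[160:265,95:225]=1
        for ce,s,l in blobs((v<45)&roi,60):
            y,x=np.nonzero(l);r=cv2.minAreaRect(np.c_[x,y].astype(np.float32));b=cv2.boxPoints(r)
            print("dark",ce,s,r); print(plane(c,b,0)); print("depth",np.median(dpt(c,np.c_[x,y],d),0))
        for ce,s,l in blobs((v>130)&roi,300):
            y,x=np.nonzero(l);r=cv2.minAreaRect(np.c_[x,y].astype(np.float32));b=cv2.boxPoints(r)
            print("white",ce,s,r); print(plane(c,b,45))
E
python3 m0.py; python3 - <<'E'
import cv2
p=cv2.imread('pics/top0.png');cv2.imwrite('pics/topc.png',cv2.resize(p[130:240,225:400],None,fx=4.5,fy=4.5,interpolation=2))
E
```

```text
top blue [316.5 229.5] [289 219  57  16 261] med [ 419.6 -206.6  103. ]
((316.7431335449219, 226.63278198242188), (12.39034652709961, 56.13825225830078), 86.633544921875)
top blue [306.6 269.9] [291 266  39   9 225] med [ 311.5 -177.1   18.1]
((309.7106018066406, 270.797607421875), (38.20988464355469, 7.545937538146973), 5.906141757965088)
dark [109.6 163.9] [ 95 160  41  12 223] ((114.37039947509766, 161.9712677001953), (8.727310180664062, 40.573753356933594), 72.75853729248047)
[[652.9 496.4   0. ]
 [692.3 374.    0. ]
 [664.2 363.8   0. ]
 [625.1 485.8   0. ]]
depth [644.6 436.1  29.5]
dark [156.8 196.2] [148 189  15  13  65] ((155.43919372558594, 195.6148681640625), (11.276021003723145, 13.252229690551758), 54.462318420410156)
[[549.4 319.1   0. ]
 [574.2 286.3   0. ]
 [544.2 263.9   0. ]
 [519.6 296.6   0. ]]
depth [529.5 265.1  55.3]
dark [160.5 205.4] [113 190  95  32 241] ((160.04998779296875, 205.65000915527344), (2.5298213958740234, 98.34683990478516), 71.56504821777344)
[[469.6 420.3   0. ]
 [567.4 131.1   0. ]
 [559.6 128.3   0. ]
 [462.  417.3   0. ]]
depth [509.4 264.2  27.9]
dark [168.3 227.7] [ 119  203  100   51 2074] ((168.24993896484375, 227.75881958007812), (20.861967086791992, 100.5218276977539), 71.76750946044922)
[[426.7 403.8   0. ]
 [524.6 109.4   0. ]
 [461.4  87.2   0. ]
 [365.2 379.1   0. ]]
depth [443.8 245.2  -0.6]
white [138.  213.7] [  95  160  115  105 5408] ((151.99998474121094, 211.99996948242188), (113.99998474121094, 103.99998474121094), 0.0)
[[330.7 443.6  45. ]
 [651.  470.5  45. ]
 [648.1 116.   45. ]
 [329.  106.1  45. ]]
side blue [252.5 233.4] [246 213  19  44 179] med [ 420.  -230.6  102.8]
((254.4357147216797, 234.6162109375), (45.34309768676758, 10.91806411743164), 78.36637115478516)
side blue [216.3 250.2] [212 235  10  31 207] med [ 307.  -208.2   18.3]
((216.4199676513672, 250.05999755859375), (6.788225173950195, 30.829858779907227), 8.130102157592773)
```

View pics/topc.png

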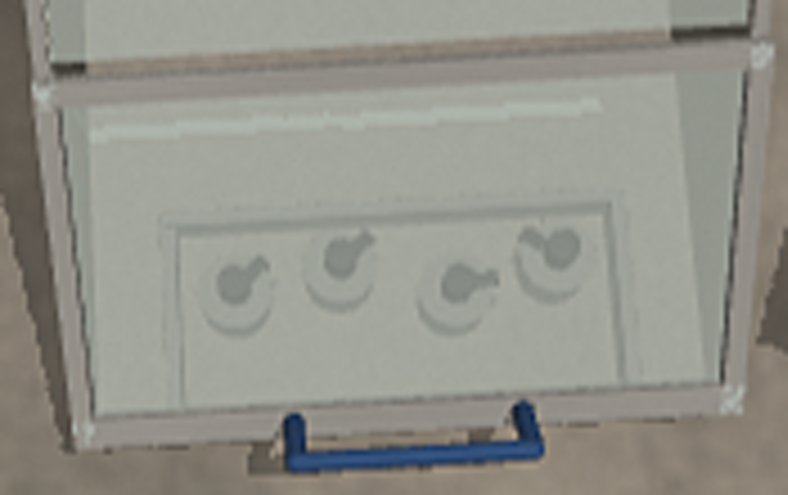

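The crop shows all four knobs with latch tabs pointing from knob to rim, at crop positions (235,285)→(265,262), (340,260)→(372,238), (460,283)→(497,279) and (563,248)→(522,235). The handle bar runs from (290,462) to (540,447). Next I'll refine the bar, cabinet and reader positions.

```bash
cat > m1.py <<'E'
from h import *
np.set_printoptions(precision=1,suppress=True)
C={n:cam(n) for n in("top","side")};bars={}
for n in C:
    c=C[n];p=cv2.imread(f"pics/{n}0.png");d=np.load(f"pics/{n}0.npy");hsv=cv2.cvtColor(p,cv2.COLOR_BGR2HSV)
    m=(hsv[...,0]>100)&(hsv[...,0]<125)&(hsv[...,1]>100)&(hsv[...,2]>50)
    b=[b for b in blobs(m,40) if (b[0][1]<245 and b[0][0]>230)][0][2]; v,u=np.nonzero(b);P=dpt(c,np.c_[u,v],d)
    fr=P[:,0]+0.06*P[:,1]; ok=(P[:,2]>60)&(P[:,2]<140)&(fr<np.percentile(fr,25)+10)
    Q=P[ok];uv=np.c_[u,v][ok]; yc=(Q[:,1].min()+Q[:,1].max())/2
    k=np.polyfit(Q[:,1],Q[:,0],1); print(n,len(Q),"y",Q[:,1].min(),Q[:,1].max(),"slope",k[0],"x mid",np.polyval(k,yc),"z",np.median(Q[:,2]),"yspan")
    i=np.argsort(uv[:,0 if n=="top" else 1]); bars[n]=(uv[i[:6]].mean(0),uv[i[-6:]].mean(0),uv.mean(0)); print(bars[n])
for a,b in((0,0),(1,1),(2,2)): print(tri(C["top"],bars["top"][a],C["side"],bars["side"][b]))
# sash/cabinet corners in top crop
c=C["top"];f=lambda x,y:[225+x/4.5,130+y/4.5]
d=np.load("pics/top0.npy")
for q in((84,433),(732,400),(41,95),(762,55)): print("corner",dpt(c,[f(*q)],d)[0], d[int(f(*q)[1]),int(f(*q)[0])])
for q in((235,285),(340,260),(460,283),(563,248)): print("knob z86",plane(c,[f(*q)],86)[0],"depthz",dpt(c,[f(*q)],d)[0])
E
python3 m1.py
```

```text
top 219 y -288.90276024003015 -130.14466627097542 slope -0.05409324974218148 x mid 417.7035421601978 z 103.56079960403167 yspan
(array([289.5, 231.8]), array([344.3, 229.5]), array([317.2, 230.8]))
side 14 y 1037.8913618131717 1120.0542936215227 slope -0.2720793412781624 x mid 565.3604430481951 z 135.37718724241273 yspan
(array([259.8,  58.2]), array([263.2,  60.5]), array([261.6,  59.4]))
(array([ 405.6, -134.4,  589.8]), np.float64(110.58445412231842))
(array([ 405.9, -221.1,  616.2]), np.float64(111.69923473097711))
(array([ 405.8, -179.2,  603.3]), np.float64(111.7501052146512))
corner [438.4   3.7  60.9] 1195.9941
corner [ 458.  -420.8   59.1] 1194.1355
corner [619.8  15.2 208.1] 1085.3864
corner [ 639.5 -412.2  210.9] 1078.9192
knob z86 [531.4 -96.2  86. ] depthz [523.4 -97.4 120.4]
knob z86 [ 547.6 -164.7   86. ] depthz [ 537.5 -163.7  127.1]
knob z86 [ 531.7 -242.5   86. ] depthz [ 524.8 -239.7  115.6]
knob z86 [ 554.5 -309.9   86. ] depthz [ 543.7 -303.4  129. ]
```

```bash
cat > m2.py <<'E'
from h import *
np.set_printoptions(precision=1,suppress=True)
C={n:cam(n) for n in("top","side")};L={}
for n in C:
    c=C[n];p=cv2.imread(f"pics/{n}0.png");d=np.load(f"pics/{n}0.npy");hsv=cv2.cvtColor(p,cv2.COLOR_BGR2HSV)
    m=(hsv[...,0]>100)&(hsv[...,0]<125)&(hsv[...,1]>100)&(hsv[...,2]>50)
    v,u=np.nonzero(m);P=dpt(c,np.c_[u,v],d)
    ok=(P[:,1]<-160)&(P[:,1]>-260)&(P[:,2]>70)&(P[:,2]<130)&(P[:,0]>380)&(P[:,0]<480);Q=P[ok]; uv=np.c_[u,v][ok]
    k=np.polyfit(Q[:,1],Q[:,0],1);r=Q[:,0]-np.polyval(k,Q[:,1]+0)
    print(n,len(Q),"slope",k[0],"x at -209.5",np.polyval(k,-209.5),"z",np.percentile(Q[:,2],[10,50,90]),"res",r.std())
    # pixel line of the bar centre
    vx,vy,x0,y0=cv2.fitLine(uv.astype(np.float32),cv2.DIST_L2,0,.01,.01).ravel();L[n]=np.array([[x0-20*vx,y0-20*vy],[x0+20*vx,y0+20*vy]])
# intersect top ray at bar mid with plane of the side line
r=rays(C["side"],L["side"]);nn=np.cross(r[0],r[1]);o=C["side"]["o"]
for uv in L["top"]:
    q=rays(C["top"],[uv])[0];t=((o-C["top"]["o"])@nn)/(q@nn);print("axis tri",C["top"]["o"]+t*q)
E
python3 m2.py
```

```text
top 136 slope -0.045852703486136154 x at -209.5 417.42529891714275 z [100.3 104.  106.9] res 3.25744672865518
side 76 slope -0.051163194983160284 x at -209.5 415.8134957526019 z [102.1 104.2 107. ] res 3.112260368641869
axis tri [ 407.6 -151.7  157.8]
axis tri [ 415.7 -261.9  134.8]
```

```bash
cat > go.py <<'E'
import sys,numpy as np
from cell import env
x,y,z,w=map(float,sys.argv[1:5]);s=env.state();p=s["eef_pos"];a=s["tcp_rot"][2]
d=np.array([x,y,z])-p;c,n=np.cos(a),np.sin(a)
print("go: dx %.1f dy %.1f dz %.1f turn %.3f | t %.2f yaw %.3f pos %s F %s"%(d[0]*c+d[1]*n,d[0]*n-d[1]*c,-d[2],-((w-a+np.pi)%(2*np.pi)-np.pi),s["t"],a,p.round(1),s["ft_force"].round(1)))
E
python3 steer.py '[[125,-110,0,-0.6,0.5],[125,-110,0,-0.6,0.5],[125,-110,0,-0.6,0.5],[125,-110,0,-0.6,0.5],[125,-110,0,-0.6,0.5]]'
python3 go.py 416.5 -209.5 214 1.619
```

```text
t: 0.57
eef_pos: [252.4, -462.2, 214.7]
tcp_rot: [-3.14, -0.002, 0.862]
ft_force: [0.8, -0.7, 0.5]
opening: 0.705
grip_force: 0.0
go: dx 298.7 dy -39.7 dz 0.7 turn -0.757 | t 0.57 yaw 0.862 pos [ 252.4 -462.2  214.7] F [ 0.8 -0.7  0.5]
```

```bash

python3 steer.py '[[150,-20,0,-0.6,0.5],[150,-20,0,-0.6,0.5],[150,-20,0,-0.6,0.5],[150,-20,0,-0.6,0.5],[150,-20,0,-0.6,0.5]]' >/dev/null
python3 go.py 416.5 -209.5 214 1.619
```

```text
go: dx 136.1 dy 67.1 dz 0.8 turn -0.156 | t 0.98 yaw 1.463 pos [ 335.1 -337.6  214.8] F [ 0.5 -0.3  0.1]
```

```bash

python3 steer.py '[[136,67,0,-0.156,0.45],[136,67,0,-0.156,0.45],[136,67,0,-0.156,0.45],[136,67,0,-0.156,0.45],[136,67,0,-0.156,0.45]]' >/dev/null
python3 go.py 416.5 -209.5 83 1.619
python3 - <<'E'
from h import *
look("wrist","w1")
E
```

```text
go: dx 1.2 dy -1.1 dz 131.6 turn -0.007 | t 1.40 yaw 1.612 pos [ 417.6 -210.7  214.6] F [-0.5  0.5 -0.1]
```

View pics/w1.png

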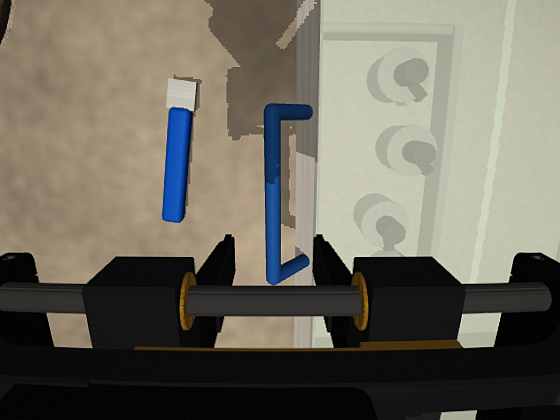

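The bar (column 272) lies midway between the finger tips (235 and 315). I'll check its x from this second view, then lower and grip.

```bash
python3 - <<'E'
from h import *
c=cam("wrist");d=np.load("pics/w1.npy")
print(plane(c,[[272,150],[274,240]],100).round(1),dpt(c,[[272,150],[274,240]],d).round(1))
E
python3 steer.py '[[0,0,40,0,0.45],[0,0,80,0,0.45],[0,-1,110,0,0.45],[0,-1,131,0,0.45],[0,-1,131,0,0.45]]' >/dev/null
python3 steer.py '[[0,0,0,0,0],[0,0,0,0,0],[0,0,0,0,0],[0,0,0,0,0],[0,0,0,0,0]]'
python3 steer.py '[[0,0,0,0,0],[0,0,0,0,0],[0,0,0,0,0]]'
```

```text
[[ 415.3 -166.5  100. ]
 [ 420.4 -247.4  100. ]] [[ 415.3 -165.8  106.8]
 [ 420.2 -244.3  108.2]]
t: 2.28
eef_pos: [416.2, -214.7, 84.8]
tcp_rot: [3.138, 0.002, 1.608]
ft_force: [26.1, 9.8, -5.6]
opening: 0.155
grip_force: 13.6
t: 2.53
eef_pos: [417.0, -214.6, 84.8]
tcp_rot: [3.137, 0.002, 1.609]
ft_force: [8.5, 3.7, 2.1]
opening: 0.138
grip_force: 30.1
```

```bash

python3 steer.py '[[0,15,-12.6,0,0],[0,38,-32,0,0],[1,61,-51.2,0,0],[1,84,-70.5,0,0],[1,107,-89.8,0,0]]'
python3 steer.py '[[0,23,-19.3,0,0],[0,46,-38.6,0,0],[1,69,-57.9,0,0],[1,92,-77.2,0,0],[1,115,-96.5,0,0]]'
python3 steer.py '[[0,10,-8.4,0,0],[0,17,-14.3,0,0],[0,20,-16.8,0,0],[0,20,-16.8,0,0]]'
```

```text
t: 2.95
eef_pos: [523.2, -209.3, 174.2]
tcp_rot: [3.141, 0.001, 1.609]
ft_force: [9.1, -6.3, -19.0]
opening: 0.144
grip_force: 30.1
t: 3.37
eef_pos: [637.7, -203.6, 270.4]
tcp_rot: [-3.141, 0.0, 1.609]
ft_force: [5.6, -4.0, -12.9]
opening: 0.136
grip_force: 30.1
t: 3.7
eef_pos: [657.7, -202.7, 287.1]
tcp_rot: [3.14, 0.0, 1.609]
ft_force: [5.3, -0.9, -3.7]
opening: 0.141
grip_force: 30.1
```

```bash

python3 steer.py '[[0,0,0,0,0.45],[0,0,0,0,0.45],[0,0,0,0,0.45],[0,0,-30,0,0.45],[0,0,-70,0,0.45]]'
python3 steer.py '[[-40,-40,0,0,0.45],[-80,-80,0,0,0.45],[-110,-120,0,0,0.45],[-135,-135,0,0,0.45],[-135,-135,0,0,0.45]]'
python3 - <<'E'
from h import *
look("wrist","w2");look("top","t2")
print(env.state()["eef_pos"])
E
```

```text
t: 4.12
eef_pos: [655.5, -202.7, 354.5]
tcp_rot: [-3.135, -0.003, 1.608]
ft_force: [0.3, -0.9, 0.8]
opening: 0.422
grip_force: 0.0
t: 4.53
eef_pos: [524.0, -345.1, 357.4]
tcp_rot: [-3.141, 0.001, 1.607]
ft_force: [0.7, 0.7, 0.4]
opening: 0.449
grip_force: 0.0
[ 524.25038976 -345.68002262  357.2622476 ]
```

View pics/w2.png

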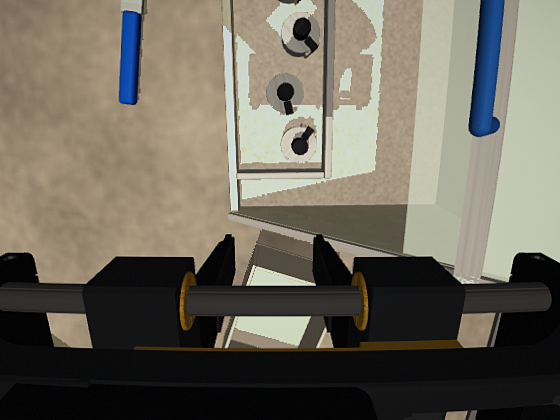

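The sash is up, with its bar at columns 470–500. Three drums are fully in view, with knobs at (301,29), (286,91) and (300,146) and tabs beside them; the fourth is cut off at the top edge. I'll shift and measure from two places.

```bash
cat > dr.py <<'E'
from h import *
np.set_printoptions(precision=1,suppress=True)
def drums(c,p,d,base,box):
    "knob tops, lids and tabs from ray x depth; base=foot height, box=x0,x1,y0,y1"
    v,u=np.mgrid[0:420,0:560];uv=np.c_[u.ravel(),v.ravel()];P=dpt(c,uv,d).reshape(420,560,3)
    g=cv2.cvtColor(p,cv2.COLOR_RGB2GRAY);inb=(d>0)&(P[...,0]>box[0])&(P[...,0]<box[1])&(P[...,1]>box[2])&(P[...,1]<box[3])
    out=[]
    for ce,s,l in blobs(inb&(g<70)&(abs(P[...,2]-base-76)<8),15):
        Q=P[l]; uvk=np.argwhere(l)[:,::-1].astype(np.float32); (cu,cv),rp=cv2.minEnclosingCircle(uvk)
        zk=np.median(Q[:,2]);k=plane(c,[[cu,cv]],zk)[0]; r=np.hypot(P[...,0]-k[0],P[...,1]-k[1])
        lid=inb&(abs(P[...,2]-base-46)<7)&(r<30); tab=inb&(g<70)&(P[...,2]>base+44)&(P[...,2]<base+62)&(r>13)&(r<30)
        R=np.median(np.hypot(*(Q[:,:2]-k[:2]).T)) 
        t=P[tab].mean(0) if tab.sum()>3 else np.full(3,np.nan); a=np.arctan2(t[1]-k[1],t[0]-k[0])
        lz=np.median(P[lid&(g>90)][:,2]) if (lid&(g>90)).sum() else np.nan
        out.append((k,a,tab.sum(),lz)); print("knob",k,"px",(round(cu),round(cv),round(rp,1)),"lid z %.1f yaw %.3f n %d"%(lz,a,tab.sum()))
    return out
E
python3 - <<'E'
from dr import *
c=cam("wrist")
p=cv2.imread("pics/w2.png")[:,:,::-1].copy();drums(c,p,np.load("pics/w2.npy"),10,(440,620,-380,-20))
E
python3 steer.py '[[40,20,40,0,0.45],[80,20,60,0,0.45],[110,20,60,0,0.45],[110,20,60,0,0.45],[110,20,60,0,0.45]]' >/dev/null
python3 - <<'E'
from dr import *
c,p,d=look("wrist","w3");print(env.state()["eef_pos"]);drums(c,p,d,10,(440,620,-380,-20))
E
```

```text
knob [ 554.1 -165.2   86.6] px (302, 27, 9.7) lid z 56.7 yaw -0.823 n 118
knob [ 537.7 -241.6   86.4] px (286, 92, 8.9) lid z 56.6 yaw -1.303 n 85
knob [ 558.7 -309.1   86.2] px (299, 146, 8.3) lid z 56.5 yaw 0.923 n 81
[ 543.2 -231.1  297.2]
knob [536.4 -93.8  86.5] px (271, 56, 10.9) lid z 56.7 yaw -0.709 n 127
knob [ 554.  -163.2   86.6] px (284, 124, 9.7) lid z 56.8 yaw -0.774 n 102
knob [ 536.8 -239.3   86.4] px (266, 190, 9.5) lid z 56.5 yaw -1.293 n 80
knob [ 558.6 -307.2   86.3] px (282, 245, 9.1) lid z 56.5 yaw 1.001 n 108
```

View pics/w3.png

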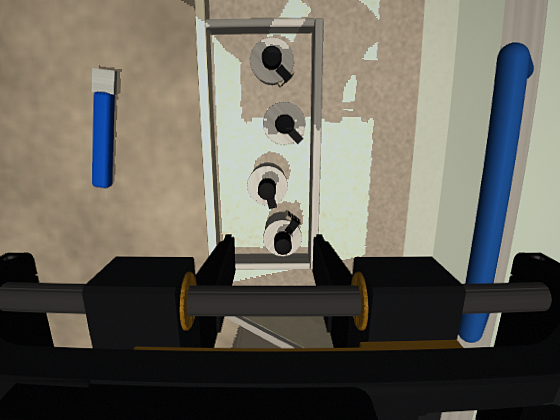

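```bash
python3 - <<'E'
from dr import *
c=cam("wrist");p=cv2.imread("pics/w3.png")[:,:,::-1];d=np.load("pics/w3.npy");g=cv2.cvtColor(p.copy(),cv2.COLOR_RGB2GRAY)
v,u=np.mgrid[0:420,0:560];P=dpt(c,np.c_[u.ravel(),v.ravel()],d).reshape(420,560,3)
r=np.hypot(P[...,0]-536.4,P[...,1]+93.8);m=(g<70)&(r>14)&(r<30)&(P[...,2]>50);print("tab z",np.percentile(P[m][:,2],[5,50,95]))
r=P[(abs(P[...,1]+208)<60)&(P[...,2]>34)&(P[...,2]<46)&(P[...,0]<470)];print("sill x",np.percentile(r[:,0],[2,50,98]))
E
python3 steer.py '[[35,0,0,-0.12,0.4],[70,0,30,-0.24,0.4],[100,0,60,-0.36,0.4],[110,0,80,-0.48,0.4],[110,0,80,-0.6,0.4]]' >/dev/null
python3 go.py 536.4 -93.8 62 2.64
```

```text
tab z [58.2 59.8 61. ]
sill x [452.1 459.5 466.8]
go: dx 21.8 dy 15.3 dz 151.3 turn -0.424 | t 5.52 yaw 2.216 pos [ 537.3 -120.4  213.3] F [0.2 0.1 0.3]
```

```bash

python3 steer.py '[[22,15,30,-0.12,0.4],[22,15,60,-0.24,0.4],[22,15,90,-0.36,0.4],[22,15,110,-0.42,0.4],[22,15,110,-0.42,0.4]]' >/dev/null
python3 go.py 536.4 -93.8 61 2.64
python3 - <<'E'
from h import *
look("wrist","w4")
E
```

```text
go: dx 1.5 dy 2.1 dz 42.6 turn -0.009 | t 5.93 yaw 2.631 pos [536.7 -96.4 103.6] F [-1.3  0.1  0.2]
```

View pics/w4.png

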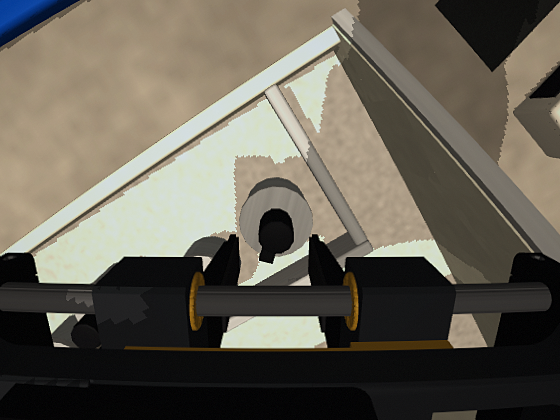

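Drum A's knob is at (276,235), between the fingers (235 and 315), with the tab clear of both. Now grasp and lift.

```bash

python3 steer.py '[[1,2,20,0,0.4],[1,2,42.5,0,0.4],[1,2,42.5,0,0.4],[1,2,42.5,0,0],[1,2,42.5,0,0]]' >/dev/null
python3 steer.py '[[0,0,0,0,0],[0,0,0,0,0],[0,0,0,0,0],[0,0,0,0,0]]'
python3 steer.py '[[0,0,-25,0,0],[0,0,-60,0,0],[0,0,-100,0,0],[0,0,-125,0,0],[0,0,-125,0,0]]'
python3 go.py 413.5 338 180 3.67
```

```text
t: 6.73
eef_pos: [538.5, -94.0, 65.7]
tcp_rot: [3.141, 0.003, 2.629]
ft_force: [-1.4, -2.0, 8.3]
opening: 0.224
grip_force: 29.9
t: 7.15
eef_pos: [539.5, -93.9, 194.9]
tcp_rot: [3.14, 0.008, 2.629]
ft_force: [-0.3, 0.3, -1.6]
opening: 0.221
grip_force: 29.9
go: dx 321.7 dy 314.6 dz 14.9 turn -1.041 | t 7.15 yaw 2.629 pos [539.5 -93.9 194.9] F [-0.3  0.3 -1.6]
```

```bash

python3 steer.py '[[28,28,0,-0.1,0],[56,56,0,-0.2,0],[84,84,0,-0.3,0],[112,112,0,-0.4,0],[140,140,0,-0.5,0]]' >/dev/null
python3 go.py 413.5 338 160 3.67
```

```text
go: dx 71.8 dy 238.8 dz 28.9 turn -0.537 | t 7.57 yaw 3.133 pos [483.2  98.6 188.9] F [ 1.2 -0.4 -1.7]
```

```bash

python3 - <<'E'
from h import *
np.set_printoptions(precision=1,suppress=True)
# strip line & block edges from top view depth: window-block front edge direction, and strip ends
c=cam("top");p=cv2.imread("pics/t2.png");d=np.load("pics/t2.npy");g=cv2.cvtColor(p,cv2.COLOR_BGR2GRAY)
m=np.zeros(g.shape,bool);m[195:265,105:230]=1
b=max(blobs((g<45)&m,300),key=lambda b:b[1][4]);
l=cv2.morphologyEx(b[2].astype(np.uint8),cv2.MORPH_OPEN,np.ones((5,5)));v,u=np.nonzero(l)
P=plane(c,np.c_[u,v],0)[:,:2];r=cv2.minAreaRect(P.astype(np.float32));print(r,P.mean(0)); 
w,V=np.linalg.eigh(np.cov(P.T));print("yaw",np.arctan2(V[1,0],V[0,0]), 'std',np.sqrt(w*12))
E
```

```text
((489.6891174316406, 117.7828140258789), (72.80669403076172, 31.01926040649414), 49.465087890625) [489.4 120. ]
yaw 2.4022177759975674 std [27.6 66.6]
```

```bash

python3 steer.py '[[15,40,0,-0.12,0],[30,80,0,-0.24,0],[45,115,0,-0.36,0],[55,150,0,-0.48,0],[60,180,0,-0.54,0]]' >/dev/null
python3 go.py 413.5 338 100 3.67
python3 - <<'E'
from h import *
np.set_printoptions(precision=1,suppress=True)
c=cam("top");p=cv2.imread("pics/top0.png");g=cv2.cvtColor(p,cv2.COLOR_BGR2GRAY)
m=np.zeros(g.shape,bool);m[200:265,105:225]=1
b=max(blobs((g<45)&m,300),key=lambda b:b[1][4]);v,u=np.nonzero(b[2])
P=plane(c,np.c_[u,v],0)[:,:2]
w,V=np.linalg.eigh(np.cov(P.T));n=V[:,0]*np.sign(V[0,0]);t=np.array([-n[1],n[0]]);C=P.mean(0)
print("C",C,"yaw",np.arctan2(n[1],n[0]),'size',np.sqrt(w*12),"ends",((P-C)@t).min(),((P-C)@t).max(),((P-C)@n).min(),((P-C)@n).max())
d=np.load("pics/top0.npy");v,u=np.mgrid[150:230,95:225];Q=dpt(c,np.c_[u.ravel(),v.ravel()],d)
Q=Q[abs(Q[:,2]-45)<4];q=Q[:,:2]-C;ok=(abs(q@t)<170)&(abs(q@n)<140);a=q[ok]@n;b=q[ok]@t
print("block n",np.percentile(a,[1,99]),"t",np.percentile(b,[1,99]),"ztop",np.median(Q[ok][:,2]))
w,V=np.linalg.eigh(np.cov(q[ok].T));print("block yaw",np.arctan2(V[1,0],V[0,0]))
E
```

```text
go: dx -19.9 dy 55.8 dz 89.0 turn 0.006 | t 7.98 yaw -2.607 pos [424.8 279.9 189. ] F [ 0.8  0.1 -1.1]
C [444.4 245.3] yaw 0.32127742856746383 size [ 66.1 307.8] ends -154.43840028785806 153.05919842141762 -32.94738666289345 33.285650481659275
block n [ 69.1 122. ] t [-161.1  159.2] ztop 43.89017490996855
block yaw -2.824054258643014
```

```bash

python3 steer.py '[[-10,30,20,0,0],[-20,56,50,0,0],[-20,56,90,0,0],[-20,56,120,0,0],[-20,56,127,0,0]]' >/dev/null
python3 go.py 413.6 338.3 55 3.66
```

```text
go: dx -1.6 dy 2.3 dz 2.8 turn 0.010 | t 8.40 yaw -2.614 pos [413.4 335.5  57.8] F [-1.9 -0.8 -2.2]
```

```bash

python3 steer.py '[[-1.5,2.3,0,0.01,0],[-1.5,2.3,2,0.01,0],[-1.5,2.3,3,0.01,0],[-1.5,2.3,3,0.01,0]]'
python3 go.py 413.6 338.3 55 3.66
```

```text
t: 8.73
eef_pos: [416.7, 339.3, 60.7]
tcp_rot: [3.142, 0.002, -2.625]
ft_force: [0.6, 0.4, -2.1]
opening: 0.223
grip_force: 29.9
go: dx 3.1 dy 0.7 dz 5.7 turn -0.002 | t 8.73 yaw -2.625 pos [416.7 339.3  60.7] F [ 0.6  0.4 -2.1]
```

```bash

python3 steer.py '[[3,0.7,2,0,0],[3,0.7,4,0,0],[3,0.7,5,0,0],[3,0.7,5,0,0],[3,0.7,5,0,0]]'
python3 go.py 413.6 338.3 55 3.66
```

```text
t: 9.15
eef_pos: [413.4, 338.0, 55.5]
tcp_rot: [-3.141, 0.001, -2.624]
ft_force: [-1.3, -4.9, 13.7]
opening: 0.224
grip_force: 30.0
go: dx -0.3 dy 0.2 dz 0.5 turn -0.001 | t 9.15 yaw -2.624 pos [413.4 338.   55.5] F [-1.3 -4.9 13.7]
```

```bash

python3 steer.py '[[0,0,-0.7,0,0.4],[0,0,-0.7,0,0.4],[0,0,-0.7,0,0.4],[0,0,-20,0,0.4],[0,0,-55,0,0.4]]'
python3 steer.py '[[0,0,-40,0,0.4],[0,0,-80,0,0.4],[0,0,-120,0,0.4],[0,0,-120,0,0.4],[0,0,-120,0,0.4]]'
python3 - <<'E'
from dr import *
c,p,d=look("wrist","w5");r=drums(c,p,d,0,(330,520,100,420));k=r[0][0]
q=k[:2]-[444.4,245.3];n=np.array([np.cos(.32),np.sin(.32)]);print("off n %.1f s %.1f"%(q@n,q@[-n[1],n[0]]))
E
python3 go.py 540 -150 250 2.64
```

```text
t: 9.57
eef_pos: [411.6, 337.4, 107.0]
tcp_rot: [-3.141, -0.006, -2.624]
ft_force: [-0.2, 0.2, -0.3]
opening: 0.394
grip_force: 0.0
t: 9.98
eef_pos: [413.4, 338.6, 231.0]
tcp_rot: [3.141, 0.004, -2.624]
ft_force: [0.6, 0.5, -1.6]
opening: 0.4
grip_force: 0.0
knob [411.  335.6  76.6] px (272, 186, 11.0) lid z 46.7 yaw 0.286 n 98
off n -3.3 s 96.2
go: dx 130.9 dy -487.2 dz -20.7 turn 1.019 | t 10.03 yaw -2.624 pos [412.8 338.2 229.3] F [-0.5 -0.  -0.8]
```

View pics/w5.png

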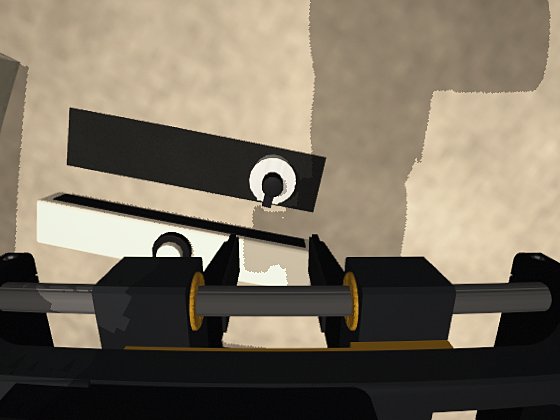

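Drum A stands on the strip, with its knob at (272,185) and tab towards the window block. I'll check it against the strip's edges in this same picture while moving back.

```bash
cat > st.py <<'E'
from dr import *
def strip(c,p):
    g=cv2.cvtColor(p,cv2.COLOR_RGB2GRAY);m=(g<60);m[235:]=0
    b=max(blobs(m,500),key=lambda b:b[1][4])[2];v,u=np.nonzero(b)
    P=plane(c,np.c_[u,v],0)[:,:2].astype(np.float32);r=cv2.minAreaRect(cv2.convexHull(P));B=cv2.boxPoints(r)
    e=[B[1]-B[0],B[2]-B[1]];e=max(e,key=np.linalg.norm);a=np.arctan2(e[1],e[0])-np.pi/2;a=(a+np.pi/2)%np.pi-np.pi/2
    print("strip",np.array(r[0]),r[1],"yaw %.3f"%a);return np.array(r[0]),a
def rel(C,a,ds):
    for k,y,_,_ in ds:
        q=k[:2]-C;n=np.array([np.cos(a),np.sin(a)]);print("off n %.1f s %.1f yaw err %.3f"%(q@n,q@[-n[1],n[0]],(y-a+np.pi)%(2*np.pi)-np.pi))
E
cat > pose_w5.py <<'E'
E
python3 - <<'E'
from st import *
c=cam("wrist");p=cv2.imread("pics/w5.png")[:,:,::-1].copy();d=np.load("pics/w5.npy")
C,a=strip(c,p);rel(C,a,drums(c,p,d,0,(330,520,100,420)))
E
python3 steer.py '[[0,-40,0,0.12,0.4],[10,-80,0,0.24,0.4],[20,-120,0,0.36,0.4],[30,-160,0,0.48,0.4],[40,-195,0,0.6,0.4]]'>/dev/null
python3 go.py 480 -150 250 2.0
```

```text
strip [443.6 245. ] (69.69818115234375, 309.883544921875) yaw 0.320
knob [410.  334.9  74.9] px (272, 186, 11.0) lid z 45.0 yaw 0.285 n 98
off n -3.5 s 95.9 yaw err -0.035
go: dx -31.9 dy -295.1 dz -22.6 turn 1.053 | t 10.45 yaw 3.053 pos [474.3 146.8 227.4] F [ 1.1  0.1 -0. ]
```

```bash
sed -i 's/^        lz=/        vv,uu=np.nonzero(lid);(lu,lv),lr=cv2.minEnclosingCircle(np.c_[uu,vv].astype(np.float32)) if len(uu) else ((0,0),0);zl=np.median(P[lid][:,2]) if len(uu) else 0;L=plane(c,[[lu,lv]],zl)[0];print("lid",L,"rad mm %.1f"%(lr*np.linalg.norm(c["o"]-L)\/c["K"][0,0]))\n        lz=/; s/abs(P\[...,2\]-base-76)<8/abs(P[...,2]-base-76)<4/' dr.py
cat > cw.py <<'E'
import sys,json
E
python3 - <<'E'
import dr
from st import *
# rebuild wrist camera pose at w5 from TCP pose then (rigid offset from now)
s=env.state();c=cam("wrist")
T=lambda p,r:(Ro.from_euler("xyz",r).as_matrix(),np.array(p))
R,t=T(s["eef_pos"],s["tcp_rot"]);Rc,tc=R.T@c["R"],R.T@(c["o"]-t)
R,t=T([412.8,338.2,229.3],[3.1416,0.0,-2.624]);c["R"],c["o"]=R@Rc,R@tc+t
print(Rc.round(4),tc.round(1))
p=cv2.imread("pics/w5.png")[:,:,::-1].copy();d=np.load("pics/w5.npy")
C,a=strip(c,p);rel(C,a,drums(c,p,d,0,(330,520,100,420)))
E
```

```text
[[-0.  -1.  -0.3]
 [ 1.  -0.   0. ]
 [-0.  -0.3  1. ]] [  72.6    0.7 -170.7]
strip [442.5 245.7] (69.6397705078125, 309.77288818359375) yaw 0.320
lid [411.3 336.4  45. ] rad mm 27.3
knob [409.4 335.9  74.9] px (272, 186, 10.7) lid z 45.0 yaw 0.281 n 100
off n -3.0 s 96.0 yaw err -0.039
```

```bash

python3 steer.py '[[0,-40,-10,0.1,0.4],[0,-80,-20,0.2,0.4],[0,-120,-30,0.3,0.4],[0,-160,-30,0.4,0.4],[0,-200,-30,0.4,0.4]]'>/dev/null
python3 go.py 530 -200 260 2.64
```

```text
go: dx -133.8 dy -96.4 dz -2.0 turn 0.013 | t 10.87 yaw 2.653 pos [457.2 -52.1 258. ] F [0.2 0.8 0.1]
```

```bash

python3 steer.py '[[-32,-23,0,0,0.4],[-64,-46,0,0,0.4],[-96,-69,0,0,0.4],[-133,-96,0,0,0.4],[-133,-96,0,0,0.4]]'>/dev/null
python3 steer.py '[[0,0,0,0,0.4],[0,0,0,0,0.4]]'>/dev/null
python3 - <<'E'
from dr import *
c,p,d=look("wrist","w6");drums(c,p,d,10,(440,620,-380,-20))
E
python3 go.py 554 -164 150 2.64
```

```text
lid [ 554.9 -164.3   56.9] rad mm 27.4
knob [ 553.  -163.4   86.6] px (310, 192, 10.4) lid z 56.8 yaw -0.849 n 124
lid [ 537.1 -241.8   56.7] rad mm 27.1
knob [ 536.  -239.6   86.5] px (238, 210, 10.1) lid z 56.6 yaw -1.320 n 91
lid [ 557.3 -308.2   56.8] rad mm 25.7
knob [ 557.9 -307.8   86.4] px (195, 255, 9.6) lid z 56.8 yaw 1.229 n 96
go: dx -5.8 dy 39.3 dz 108.0 turn 0.019 | t 11.50 yaw 2.659 pos [ 530.6 -196.1  258. ] F [-0.2  0.3  0.1]
```

```bash

python3 steer.py '[[-5,20,36,0,0.4],[-6,39.5,72,0,0.4],[-6,39.5,108,0,0.4],[-6,39.5,140,0,0.4],[-6,39.5,150,0,0.4]]'>/dev/null
python3 steer.py '[[0,0,0,0,0.4],[0,0,0,0,0.4]]'>/dev/null
python3 go.py 554.5 -164 61 2.65
```

```text
go: dx 0.9 dy 0.1 dz 49.2 turn 0.009 | t 12.08 yaw 2.659 pos [ 555.2 -164.5  110.2] F [ 0.2  0.8 -1. ]
```

```bash

python3 steer.py '[[1,0,20,0,0.4],[1,0,40,0,0.4],[1,0,49,0,0.4],[1,0,49,0,0.4],[1,0,49,0,0.4]]'
python3 steer.py '[[0,0,0,0,0],[0,0,0,0,0],[0,0,0,0,0],[0,0,0,0,0],[0,0,0,0,0]]'
python3 go.py 554.5 -164 61 2.65
python3 steer.py '[[0,0,-20,0,0],[0,0,-50,0,0],[0,0,-90,0,0],[0,0,-110,0,0],[0,0,-110,0,0]]'
python3 go.py 434 276.6 180 3.80
```

```text
t: 12.5
eef_pos: [554.6, -164.7, 61.6]
tcp_rot: [3.142, 0.001, 2.659]
ft_force: [-0.4, -0.8, 0.7]
opening: 0.398
grip_force: 0.0
t: 12.92
eef_pos: [554.5, -164.7, 61.0]
tcp_rot: [-3.142, 0.001, 2.659]
ft_force: [-0.8, 0.1, 6.4]
opening: 0.226
grip_force: 30.0
go: dx 0.3 dy 0.6 dz -0.0 turn 0.009 | t 12.92 yaw 2.659 pos [ 554.5 -164.7   61. ] F [-0.8  0.1  6.4]
t: 13.33
eef_pos: [555.6, -165.0, 174.7]
tcp_rot: [3.141, 0.007, 2.659]
ft_force: [0.6, 0.2, -0.7]
opening: 0.223
grip_force: 30.0
go: dx 312.7 dy 334.7 dz -5.3 turn -1.141 | t 13.33 yaw 2.659 pos [ 555.6 -165.   174.7] F [ 0.6  0.2 -0.7]
```

```bash

python3 steer.py '[[35,15,-15,-0.1,0],[70,40,-25,-0.22,0],[98,70,-25,-0.34,0],[126,100,-25,-0.46,0],[150,130,-25,-0.58,0]]'>/dev/null
python3 go.py 434 276.6 160 3.80
```

```text
go: dx 19.5 dy 258.1 dz 34.4 turn -0.556 | t 13.75 yaw -3.039 pos [479.8  21.8 194.4] F [ 1.2  1.1 -0.9]
```

```bash

python3 steer.py '[[5,41,0,-0.12,0],[10,82,0,-0.24,0],[15,123,0,-0.36,0],[19,164,0,-0.48,0],[19,205,0,-0.55,0]]'>/dev/null
python3 steer.py '[[0,0,20,0,0],[0,0,40,0,0],[0,0,40,0,0]]'>/dev/null
python3 go.py 434 276.6 80 3.80
```

```text
go: dx -27.4 dy 46.9 dz 71.5 turn -0.009 | t 14.42 yaw -2.493 pos [440.6 222.6 151.5] F [-0.2 -0.5 -2.2]
```

```bash

python3 steer.py '[[-14,24,20,0,0],[-27.5,47,40,0,0],[-27.5,47,60,0,0],[-27.5,47,80,0,0],[-27.5,47,90,0,0]]'>/dev/null
python3 steer.py '[[0,0,0,0,0],[0,0,0,0,0]]'>/dev/null
python3 go.py 434 276.6 50.5 3.80
```

```text
go: dx 1.8 dy 1.9 dz 14.9 turn -0.012 | t 15.00 yaw -2.495 pos [436.6 276.2  65.4] F [-0.   0.3 -1.2]
```

```bash

python3 steer.py '[[1,2,6,-0.01,0],[1,2,12,-0.01,0],[1,2,14.5,-0.01,0],[1,2,15,-0.01,0],[1,2,15,-0.01,0]]'
python3 go.py 435 277 50.5 3.80
python3 steer.py '[[0,0,-0.5,0,0.4],[0,0,-0.5,0,0.4],[0,0,-0.5,0,0.4],[0,0,-20,0,0.4],[0,0,-60,0,0.4]]'>/dev/null
python3 steer.py '[[0,0,-40,0,0.4],[0,0,-80,0,0.4],[0,0,-120,0,0.4],[0,0,-120,0,0.4],[0,0,-120,0,0.4]]'>/dev/null
python3 steer.py '[[0,0,0,0,0.4],[0,0,0,0,0.4]]'>/dev/null
python3 - <<'E'
from st import *
c,p,d=look("wrist","w7");C,a=strip(c,p);rel(C,a,drums(c,p,d,0,(330,540,80,420)))
E
python3 go.py 520 -220 250 2.65
```

```text
t: 15.42
eef_pos: [434.7, 277.3, 50.8]
tcp_rot: [-3.141, 0.001, -2.484]
ft_force: [-0.0, -3.5, 5.3]
opening: 0.227
grip_force: 30.0
go: dx -0.0 dy -0.4 dz 0.3 turn -0.001 | t 15.42 yaw -2.484 pos [434.7 277.3  50.8] F [-0.  -3.5  5.3]
strip [447.  246.5] (74.32077026367188, 311.0287780761719) yaw 0.316
lid [435.8 277.4  46.8] rad mm 27.3
knob [433.9 276.   76.6] px (273, 190, 10.9) lid z 46.8 yaw 0.367 n 98
lid [413.4 336.9  46.8] rad mm 27.8
knob [411.7 334.8  76.7] px (333, 208, 10.7) lid z 46.7 yaw 0.330 n 132
off n -3.3 s 32.2 yaw err 0.051
off n -6.1 s 95.0 yaw err 0.014
go: dx 235.7 dy -446.4 dz -21.2 turn 1.149 | t 16.47 yaw -2.484 pos [433.9 277.4 228.8] F [ 0.3 -0.4 -1.5]
```

```bash

python3 steer.py '[[20,-36,-5,0.12,0.4],[40,-72,-10,0.24,0.4],[58,-108,-15,0.36,0.4],[76,-144,-20,0.48,0.4],[94,-180,-20,0.6,0.4]]'>/dev/null
python3 go.py 520 -220 255 2.4
```

```text
go: dx -34.7 dy -298.1 dz -5.1 turn 0.793 | t 16.88 yaw -3.090 pos [469.9  75.9 249.9] F [ 0.8  0.9 -0.4]
```

```bash

python3 steer.py '[[0,-41,0,0.12,0.4],[0,-82,0,0.24,0.4],[-5,-123,0,0.36,0.4],[-10,-164,0,0.48,0.4],[-15,-205,0,0.6,0.4]]'>/dev/null
python3 go.py 520 -220 255 2.4
```

```text
go: dx -68.2 dy -65.9 dz -5.9 turn 0.193 | t 17.30 yaw 2.593 pos [ 496.2 -128.2  249.1] F [ 1.3 -0.4  0.6]
```

```bash

python3 steer.py '[[-25,-24,0,0.1,0.4],[-50,-48,0,0.19,0.4],[-68,-66,0,0.19,0.4],[-68,-66,0,0.19,0.4],[-68,-66,0,0.19,0.4]]'>/dev/null
python3 steer.py '[[0,0,0,0,0.4],[0,0,0,0,0.4]]'>/dev/null
python3 - <<'E'
from dr import *
c,p,d=look("wrist","w8");drums(c,p,d,10,(440,620,-400,-20))
E
python3 go.py 537 -241 110 2.4
```

```text
lid [ 536.9 -242.1   56.7] rad mm 27.3
knob [ 535.6 -239.7   86.5] px (265, 214, 10.3) lid z 56.7 yaw -1.308 n 96
lid [ 559.3 -304.1   57. ] rad mm 25.6
knob [ 564.  -303.5   86.3] px (240, 270, 6.0) lid z 56.7 yaw 1.265 n 87
go: dx -28.4 dy -7.1 dz 140.1 turn 0.010 | t 17.93 yaw 2.410 pos [ 520.6 -216.7  250.1] F [ 0.2 -0.4 -0.5]
```

```bash

python3 steer.py '[[-28,-7,36,0,0.4],[-28.5,-7,72,0,0.4],[-28.5,-7,108,0,0.4],[-28.5,-7,140,0,0.4],[-28.5,-7,140,0,0.4]]'>/dev/null
python3 steer.py '[[0,0,0,0,0.4],[0,0,0,0,0.4]]'>/dev/null
python3 go.py 536.7 -241.3 61 2.41
```

```text
go: dx 1.5 dy -0.4 dz 51.2 turn -0.000 | t 18.52 yaw 2.410 pos [ 538.1 -242.   112.2] F [-0.5  0.5  0.6]
```

```bash

python3 steer.py '[[1.5,0,20,0,0.4],[1.5,0,40,0,0.4],[1.5,0,51,0,0.4],[1.5,0,51,0,0.4],[1.5,0,51,0,0.4]]'
python3 steer.py '[[0,0,0,0,0],[0,0,0,0,0],[0,0,0,0,0],[0,0,0,0,0],[0,0,0,0,0]]'
python3 steer.py '[[0,0,-20,0,0],[0,0,-50,0,0],[0,0,-90,0,0],[0,0,-125,0,0],[0,0,-125,0,0]]'
python3 go.py 454.8 214 180 4.035
```

```text
t: 18.93
eef_pos: [536.7, -241.3, 60.5]
tcp_rot: [3.141, 0.001, 2.409]
ft_force: [-0.3, 0.2, 0.1]
opening: 0.4
grip_force: 0.0
t: 19.35
eef_pos: [536.5, -241.3, 60.0]
tcp_rot: [3.141, 0.001, 2.409]
ft_force: [-0.2, -0.4, 7.2]
opening: 0.224
grip_force: 29.9
t: 19.77
eef_pos: [538.1, -242.2, 190.8]
tcp_rot: [3.14, 0.009, 2.409]
ft_force: [-0.7, -0.7, -0.1]
opening: 0.228
grip_force: 29.9
go: dx 367.1 dy 283.4 dz 10.8 turn -1.626 | t 19.77 yaw 2.409 pos [ 538.1 -242.2  190.8] F [-0.7 -0.7 -0.1]
```

```bash

python3 steer.py '[[35,10,0,-0.12,0],[70,25,0,-0.24,0],[104,45,0,-0.36,0],[138,65,0,-0.48,0],[170,90,0,-0.6,0]]'>/dev/null
python3 go.py 454.8 214 180 4.035
```

```text
go: dx 48.3 dy 269.2 dz 3.9 turn -1.021 | t 20.18 yaw 3.014 pos [468.3 -59.2 183.9] F [ 1.3 -0.8 -0.9]
```

```bash

python3 steer.py '[[5,40,0,-0.12,0],[10,80,0,-0.24,0],[15,120,0,-0.36,0],[20,160,0,-0.48,0],[25,200,0,-0.6,0]]'>/dev/null
python3 go.py 454.8 214 180 4.035
```

```text
go: dx -17.8 dy 70.6 dz 4.0 turn -0.420 | t 20.60 yaw -2.669 pos [471.1 143.  184. ] F [ 0.9 -0.8  0.1]
```

```bash

python3 steer.py '[[-6,20,0,-0.12,0],[-12,45,10,-0.24,0],[-18,66,30,-0.36,0],[-18,66,60,-0.42,0],[-18,66,80,-0.42,0]]'>/dev/null
python3 steer.py '[[0,0,20,0,0],[0,0,36,0,0],[0,0,36,0,0],[0,0,36,0,0]]'>/dev/null
python3 go.py 454.8 214 50 4.035
```

```text
go: dx -2.9 dy 6.0 dz 17.7 turn -0.006 | t 21.35 yaw -2.254 pos [457.7 208.   67.7] F [ 0.5  0.4 -0.4]
```

```bash

python3 steer.py '[[-3,6,6,-0.006,0],[-3,6,12,-0.006,0],[-3,6,17,-0.006,0],[-3,6,18,-0.006,0],[-3,6,18,-0.006,0]]'
python3 go.py 454.8 214 50 4.035
```

```text
t: 21.77
eef_pos: [455.3, 214.3, 50.2]
tcp_rot: [-3.141, 0.0, -2.248]
ft_force: [0.3, -0.3, -0.5]
opening: 0.224
grip_force: 29.9
go: dx 0.5 dy 0.2 dz 0.2 turn -0.000 | t 21.77 yaw -2.248 pos [455.3 214.3  50.2] F [ 0.3 -0.3 -0.5]
```

```bash

python3 steer.py '[[0,0,0.5,0,0],[0,0,1,0,0],[0,0,1,0,0],[0,0,1,0,0]]'
python3 steer.py '[[0,0,0,0,0.4],[0,0,0,0,0.4],[0,0,0,0,0.4],[0,0,-20,0,0.4],[0,0,-60,0,0.4]]'>/dev/null
python3 steer.py '[[0,0,-40,0,0.4],[0,0,-80,0,0.4],[0,0,-120,0,0.4],[0,0,-120,0,0.4],[0,0,-120,0,0.4]]'>/dev/null
python3 steer.py '[[0,0,0,0,0.4],[0,0,0,0,0.4]]'>/dev/null
python3 - <<'E'
from st import *
c,p,d=look("wrist","w9");rel(np.array([443.8,245.3]),.32,drums(c,p,d,0,(330,540,80,420)))
E
python3 go.py 520 -250 250 2.65
```

```text
t: 22.1
eef_pos: [455.7, 214.2, 49.9]
tcp_rot: [-3.141, 0.001, -2.249]
ft_force: [0.8, -0.9, 5.5]
opening: 0.223
grip_force: 30.0
lid [458.2 214.1  46.8] rad mm 27.3
knob [456.3 213.2  76.5] px (272, 191, 10.9) lid z 46.7 yaw 0.336 n 112
lid [436.  277.2  46.8] rad mm 27.7
knob [434.1 275.3  76.7] px (328, 224, 10.7) lid z 46.8 yaw 0.370 n 89
lid [411.8 335.7  46.8] rad mm 26.5
knob [412.3 334.2  76.6] px (378, 254, 10.7) lid z 46.8 yaw 0.275 n 40
off n 1.8 s -34.4 yaw err 0.016
off n 0.2 s 31.5 yaw err 0.050
off n -2.0 s 94.3 yaw err -0.045
go: dx 320.7 dy -341.8 dz -22.2 turn 1.385 | t 23.15 yaw -2.248 pos [454.8 214.1 227.8] F [ 0.1  0.6 -0.6]
```

```bash

python3 steer.py '[[28,-28,0,0.1,0.4],[56,-56,-10,0.2,0.4],[84,-84,-20,0.3,0.4],[112,-112,-22,0.4,0.4],[140,-140,-22,0.5,0.4]]'>/dev/null
python3 go.py 550 -308 250 3.4
```

```text
go: dx 54.6 dy -327.4 dz 0.8 turn 0.130 | t 23.57 yaw -2.753 pos [476.4  15.7 250.8] F [ 1.4 -0.3 -1.1]
```

```bash

python3 steer.py '[[6,-41,0,0.12,0.4],[12,-82,0,0.13,0.4],[18,-123,0,0.13,0.4],[24,-164,0,0.13,0.4],[30,-205,0,0.13,0.4]]'>/dev/null
python3 steer.py '[[3,-40,0,0,0.4],[6,-80,0,0,0.4],[6,-100,0,0,0.4],[6,-100,0,0,0.4],[6,-100,0,0,0.4]]'>/dev/null
python3 - <<'E'
from dr import *
c,p,d=look("wrist","w10");drums(c,p,d,10,(440,640,-420,-20))
E
python3 go.py 558.5 -308 110 3.4
```

```text
lid [ 522.8 -411.4   55.9] rad mm 32.0
knob [ 523.4 -411.5   86.3] px (152, 132, 6.8) lid z nan yaw -3.089 n 20
lid [ 543.6 -410.8   56.1] rad mm 32.2
knob [ 543.6 -410.7   85.6] px (150, 152, 5.7) lid z nan yaw 0.073 n 37
lid [ 559.1 -307.7   56.9] rad mm 27.5
knob [ 557.8 -309.3   86.6] px (244, 191, 10.5) lid z 56.7 yaw 0.984 n 131
lid [ 610.  -407.    56.7] rad mm 31.1
knob [ 610.1 -407.    85.9] px (142, 215, 26.2) lid z nan yaw -2.948 n 139
go: dx -3.9 dy -28.9 dz 139.8 turn 0.004 | t 24.45 yaw -2.879 pos [ 547.2 -281.1  249.8] F [ 0.3  0.3 -0.5]
```

View pics/w10.png

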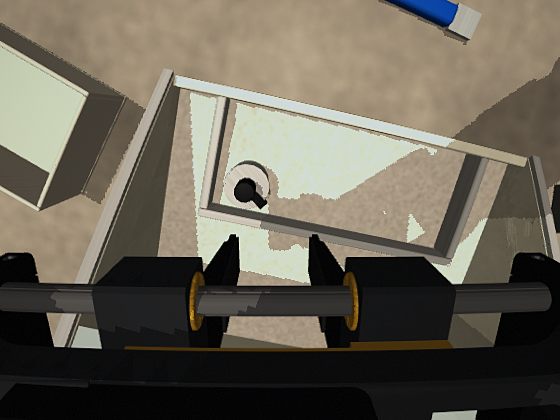

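Drum D is at (246,188), with its tab to the lower right, and the other things are undisturbed. Wall clearance is fine at the shallow corner, so I'll grasp here.

```bash

python3 steer.py '[[-4,-29,30,0,0.4],[-4,-29,65,0,0.4],[-4,-29,100,0,0.4],[-4,-29,135,0,0.4],[-4,-29,140,0,0.4]]'>/dev/null
python3 steer.py '[[0,0,0,0,0.4],[0,0,0,0,0.4]]'>/dev/null
python3 go.py 558.7 -308.5 62 3.4
```

```text
go: dx 1.1 dy -0.2 dz 50.8 turn 0.006 | t 25.03 yaw -2.877 pos [ 559.7 -308.   112.8] F [0.7 0.  0.9]
```

```bash

python3 steer.py '[[1,0,20,0,0.4],[1,0,40,0,0.4],[1,0,51,0,0.4],[1,0,51,0,0.4],[1,0,51,0,0.4]]'
python3 steer.py '[[0,0,0,0,0],[0,0,0,0,0],[0,0,0,0,0],[0,0,0,0,0],[0,0,0,0,0]]'
python3 steer.py '[[0,0,-20,0,0],[0,0,-50,0,0],[0,0,-90,0,0],[0,0,-125,0,0],[0,0,-125,0,0]]'
python3 go.py 475.2 152.3 180 2.76
```

```text
t: 25.45
eef_pos: [558.6, -308.9, 61.6]
tcp_rot: [-3.14, 0.001, -2.878]
ft_force: [0.3, 0.3, 0.9]
opening: 0.401
grip_force: 0.0
t: 25.87
eef_pos: [558.5, -309.1, 61.1]
tcp_rot: [-3.14, 0.001, -2.878]
ft_force: [-0.6, 0.0, 6.3]
opening: 0.225
grip_force: 30.0
t: 26.28
eef_pos: [560.0, -310.0, 192.2]
tcp_rot: [-3.134, 0.006, -2.878]
ft_force: [0.9, -0.2, -1.5]
opening: 0.226
grip_force: 30.0
go: dx -38.5 dy 468.5 dz 12.2 turn 0.645 | t 26.28 yaw -2.878 pos [ 560.  -310.   192.2] F [ 0.9 -0.2 -1.5]
```

```bash

python3 steer.py '[[20,36,0,0.1,0],[30,76,0,0.2,0],[35,116,0,0.3,0],[35,156,0,0.4,0],[30,197,0,0.5,0]]'>/dev/null
python3 go.py 475.2 152.3 180 2.76
```

```text
go: dx 67.6 dy 269.0 dz 4.9 turn 0.138 | t 26.70 yaw 2.898 pos [ 476.  -125.   184.9] F [ 1.6 -0.1 -0.1]
```

```bash

python3 steer.py '[[10,40,0,0.1,0],[20,80,0,0.138,0],[30,120,0,0.138,0],[40,160,0,0.138,0],[50,200,0,0.138,0]]'>/dev/null
python3 steer.py '[[0,0,0,0,0],[0,0,0,0,0]]'>/dev/null
python3 go.py 475.2 152.3 80 2.76
```

```text
go: dx 26.0 dy 65.7 dz 104.8 turn 0.011 | t 27.28 yaw 2.771 pos [475.6  81.7 184.8] F [-0.6  0.6 -1.5]
```

```bash

python3 steer.py '[[13,33,0,0.011,0],[26,65.5,20,0.011,0],[26,65.5,60,0.011,0],[26,65.5,95,0.011,0],[26,65.5,120,0.011,0]]'>/dev/null
python3 steer.py '[[0,0,0,0,0],[0,0,0,0,0]]'>/dev/null
python3 go.py 475.2 152.3 51 2.76
```

```text
go: dx 1.8 dy 2.8 dz 13.6 turn -0.006 | t 27.87 yaw 2.754 pos [475.8 149.1  64.6] F [ 0.3 -0.  -1.3]
```

```bash

python3 steer.py '[[1.8,2.8,6,0,0],[1.8,2.8,12,0,0],[1.8,2.8,14,0,0],[1.8,2.8,14.5,0,0],[1.8,2.8,14.5,0,0]]'
python3 go.py 475.2 152.3 50.6 2.76
```

```text
t: 28.28
eef_pos: [475.6, 153.5, 51.2]
tcp_rot: [3.141, 0.001, 2.756]
ft_force: [0.6, -0.4, -2.4]
opening: 0.231
grip_force: 30.0
go: dx -0.1 dy -1.2 dz 0.6 turn -0.004 | t 28.28 yaw 2.756 pos [475.6 153.5  51.2] F [ 0.6 -0.4 -2.4]
```

```bash

python3 steer.py '[[0,0,0.5,0,0],[0,0,1,0,0],[0,0,1,0,0],[0,0,1,0,0]]'
python3 steer.py '[[0,0,0,0,0.4],[0,0,0,0,0.4],[0,0,0,0,0.4],[0,0,-20,0,0.4],[0,0,-60,0,0.4]]'>/dev/null
python3 steer.py '[[0,0,-40,0,0.4],[0,0,-80,0,0.4],[0,0,-120,0,0.4],[0,0,-120,0,0.4],[0,0,-120,0,0.4]]'>/dev/null
python3 go.py 455 210 250 3.46
```

```text
t: 28.62
eef_pos: [475.7, 153.4, 51.0]
tcp_rot: [3.141, 0.002, 2.756]
ft_force: [-2.4, -3.4, 14.9]
opening: 0.228
grip_force: 30.0
go: dx 40.6 dy 44.3 dz -18.3 turn -0.704 | t 29.45 yaw 2.756 pos [475.9 153.7 231.7] F [ 0.4  0.2 -1.5]
```

```bash

python3 steer.py '[[15,22,-10,-0.12,0.4],[30,44,-30,-0.24,0.4],[40,66,-50,-0.36,0.4],[50,80,-50,-0.48,0.4],[50,80,-50,-0.6,0.4]]'>/dev/null
python3 steer.py '[[0,0,0,-0.1,0],[0,0,0,-0.1,0],[0,0,0,-0.1,0]]'>/dev/null
python3 - <<'E'
from st import *
print(env.state()["eef_pos"],env.state()["tcp_rot"])
c,p,d=look("wrist","w11");rel(np.array([443.8,245.3]),.32,drums(c,p,d,0,(330,560,80,420)))
v,u=np.mgrid[0:420,0:560];P=dpt(c,np.c_[u.ravel(),v.ravel()],d).reshape(420,560,3)
q=P[...,:2]-[443.8,245.3];n=np.array([np.cos(.32),np.sin(.32)]);a=q@n;b=q@[-n[1],n[0]]
m=(a>70)&(a<125)&(abs(b)<40)&(P[...,2]>48)&(P[...,2]<75);print("button",m.sum(),np.median(P[m],0),np.percentile(P[m][:,2],[5,50,95]))
E
```

```text
[458.8 246.4 278.4] [-3.1 -0.  -2.8]
lid [414.  337.3  46.9] rad mm 28.1
knob [411.6 335.   76.4] px (361, 165, 9.6) lid z 46.8 yaw 0.328 n 115
lid [436.  277.1  46.8] rad mm 27.8
knob [434.3 276.1  76.5] px (305, 168, 9.6) lid z 46.7 yaw 0.411 n 95
lid [477.2 155.2  46.8] rad mm 27.9
knob [474.4 154.9  76.5] px (192, 170, 9.6) lid z 46.7 yaw 0.309 n 107
lid [457.7 215.2  46.8] rad mm 27.7
knob [456.3 214.1  76.5] px (246, 170, 9.5) lid z 46.7 yaw 0.355 n 96
off n -2.3 s 95.3 yaw err 0.008
off n 0.6 s 32.2 yaw err 0.091
off n 0.6 s -95.5 yaw err -0.011
off n 2.0 s -33.5 yaw err 0.035
button 945 [533.  275.   58.8] [54.5 58.8 68.7]
```

View pics/w11.png

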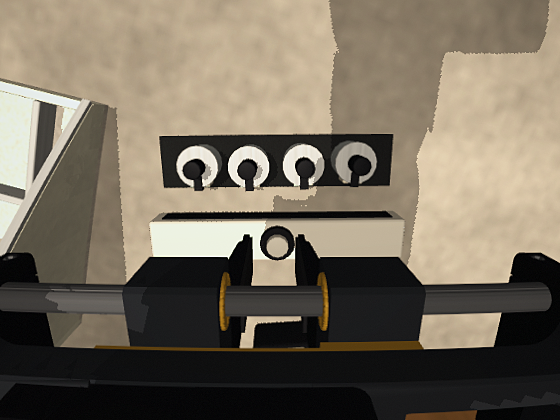

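All four drums stand on the strip with their tabs towards the window (lids near (196,166), (249,166), (303,166) and (355,163)), and the button is at (277,242). I'll check the yaws a second way, from lid centre to tab.

```bash
python3 - <<'E'
from dr import *
c=cam("wrist");p=cv2.imread("pics/w11.png")[:,:,::-1].copy();d=np.load("pics/w11.npy");g=cv2.cvtColor(p,cv2.COLOR_RGB2GRAY)
v,u=np.mgrid[0:420,0:560];P=dpt(c,np.c_[u.ravel(),v.ravel()],d).reshape(420,560,3)
for n,L in dict(A=(414,337.3),B=(436,277.1),C=(457.7,215.2),D=(477.2,155.2)).items():
    r=np.hypot(P[...,0]-L[0],P[...,1]-L[1]);m=(g<70)&(P[...,2]>40)&(P[...,2]<54)&(r<32)&(r>14);Q=P[m][:,:2].mean(0)-L
    lid=(abs(P[...,2]-47)<3)&(g>100)&(r<30);M=P[lid][:,:2]
    # body centre: circle fit (linear) to outermost white lid points
    an=np.arctan2(*(M-L).T[::-1]);E=np.array([M[an.round(1)==t][np.argmax(np.hypot(*(M[an.round(1)==t]-L).T))] for t in np.unique(an.round(1))])
    s=np.linalg.lstsq(np.c_[2*E,np.ones(len(E))],(E**2).sum(1),rcond=None)[0];R=np.sqrt(s[2]+s[0]**2+s[1]**2)
    Q2=P[m][:,:2].mean(0)-s[:2];print(n,m.sum(),"yaw",np.arctan2(Q[1],Q[0]).round(3),"circle",s[:2],"R",R.round(1),"yaw2",np.arctan2(Q2[1],Q2[0]).round(3), "n",((s[:2]-[443.8,245.3])@[.949,.3146]).round(1))
E
python3 go.py 435 277.2 150 3.46
```

```text
A 99 yaw 0.252 circle [412.5 335.9] R 24.4 yaw2 0.294 n -1.2
B 95 yaw 0.407 circle [434.8 276.6] R 24.8 yaw2 0.406 n 1.3
C 101 yaw 0.367 circle [456.9 213.8] R 24.8 yaw2 0.423 n 2.5
D 96 yaw 0.362 circle [475.6 154.6] R 24.6 yaw2 0.363 n 1.6
go: dx 13.4 dy 36.7 dz 128.7 turn -0.008 | t 30.17 yaw -2.831 pos [458.9 246.3 278.7] F [-0.2 -0.   0.1]
```

```bash

python3 steer.py '[[7,18,30,0,0.4],[13.4,36.7,60,0,0.4],[13.4,36.7,95,0,0.4],[13.4,36.7,130,0,0.4],[13.4,36.7,170,0,0.4]]'>/dev/null
python3 steer.py '[[0,0,0,0,0.4],[0,0,0,0,0.4],[0,0,0,0,0.4]]'>/dev/null
python3 go.py 435 277 52 3.455
```

```text
go: dx 0.9 dy -0.1 dz 59.1 turn -0.001 | t 30.83 yaw -2.829 pos [435.8 277.4 111.1] F [-0.9  0.   0.4]
```

```bash

python3 steer.py '[[1,0,25,0,0.4],[1,0,50,0,0.4],[1,0,58.5,0,0.4],[1,0,58.5,0,0.4],[1,0,58.5,0,0.4]]'
python3 steer.py '[[0,0,0,0,0],[0,0,0,0,0],[0,0,0,0,0],[0,0,0,0,0],[0,0,0,0,0]]'
python3 steer.py '[[0,0,-1.5,0.03,0],[0,0,-1.5,0.075,0],[0,0,-1.5,0.075,0],[0,0,-0.3,0.075,0],[0,0,-0.3,0.075,0]]'
python3 steer.py '[[0,0,0,0,0.4],[0,0,0,0,0.4],[0,0,0,0,0.4],[0,0,-30,0,0.4],[0,0,-60,0,0.4]]'
python3 go.py 458.9 246.3 278.5 3.455
```

```text
t: 31.25
eef_pos: [434.8, 277.2, 52.7]
tcp_rot: [3.141, 0.002, -2.828]
ft_force: [-0.6, 0.5, 0.3]
opening: 0.404
grip_force: 0.0
t: 31.67
eef_pos: [434.6, 277.1, 52.0]
tcp_rot: [3.142, 0.002, -2.827]
ft_force: [-0.3, -1.8, 8.4]
opening: 0.228
grip_force: 30.0
t: 32.08
eef_pos: [434.3, 276.8, 51.9]
tcp_rot: [-3.141, 0.0, -2.901]
ft_force: [-0.1, -2.8, 6.6]
opening: 0.225
grip_force: 30.0
t: 32.5
eef_pos: [433.3, 276.5, 110.9]
tcp_rot: [-3.141, -0.004, -2.902]
ft_force: [0.5, 0.8, 0.8]
opening: 0.397
grip_force: 0.0
go: dx -17.7 dy -35.5 dz -167.6 turn -0.074 | t 32.50 yaw -2.902 pos [433.3 276.5 110.9] F [0.5 0.8 0.8]
```

```bash

python3 steer.py '[[0,0,-40,-0.074,0.4],[0,0,-80,-0.074,0.4],[-9,-18,-120,-0.074,0],[-18,-35.5,-160,-0.074,0],[-18,-35.5,-168,-0.074,0]]'>/dev/null
python3 steer.py '[[0,0,0,0,0],[0,0,0,0,0],[0,0,0,0,0]]'>/dev/null
python3 - <<'E'
from st import *
print(env.state()["eef_pos"])
c,p,d=look("wrist","w12");rel(np.array([443.8,245.3]),.32,drums(c,p,d,0,(330,520,80,420)))
g=cv2.cvtColor(p,cv2.COLOR_RGB2GRAY)
v,u=np.mgrid[0:420,0:560];P=dpt(c,np.c_[u.ravel(),v.ravel()],d).reshape(420,560,3)
m=(np.hypot(P[...,0]-536,P[...,1]-276)<26)&(P[...,2]>47)&(P[...,2]<75)&(g>100)
for ce,s,l in blobs(m,30): 
    print("button",ce,s[4],P[l].mean(0),np.percentile(P[l][:,2],[10,90])); print(plane(c,[cv2.minEnclosingCircle(np.argwhere(l)[:,::-1].astype(np.float32))[0]],np.median(P[l][:,2])))
E
python3 go.py 536.3 276 100 3.455
```

```text
[459.2 246.7 278.1]
lid [414.1 336.8  46.8] rad mm 27.9
knob [411.9 335.   76.6] px (361, 165, 9.6) lid z 46.7 yaw 0.368 n 117
lid [435.4 277.4  46.8] rad mm 27.8
knob [433.4 276.4  76.7] px (306, 168, 9.6) lid z 46.7 yaw 0.330 n 103
lid [476.9 155.2  46.9] rad mm 27.7
knob [474.5 154.9  76.5] px (191, 169, 9.3) lid z 46.7 yaw 0.327 n 105
lid [458.6 213.9  46.8] rad mm 27.8
knob [456.  214.2  76.5] px (246, 170, 9.6) lid z 46.7 yaw 0.325 n 94
off n -2.1 s 95.2 yaw err 0.048
off n -0.1 s 32.7 yaw err 0.010
off n 0.7 s -95.5 yaw err 0.007
off n 1.8 s -33.3 yaw err 0.005
button [273.6 246.3] 115 [537.7 272.6  67.7] [66.7 68.8]
[[536.6 274.7  67.8]]
go: dx -82.3 dy 4.0 dz 177.9 turn 0.000 | t 33.22 yaw -2.828 pos [459.2 246.8 277.9] F [-0.7  0.6  0.1]
```

```bash

python3 steer.py '[[-40,2,20,0,0],[-80,4,40,0,0],[-82,3.5,80,0,0],[-82,3.5,120,0,0],[-82,3.5,160,0,0]]'>/dev/null
python3 steer.py '[[0,0,20,0,0],[0,0,25,0,0],[0,0,25,0,0],[0,0,25,0,0]]'
python3 go.py 536.4 275.5 68 3.455
```

```text
t: 33.97
eef_pos: [537.1, 275.6, 95.0]
tcp_rot: [-3.142, 0.0, -2.828]
ft_force: [-0.1, 0.3, 0.2]
opening: 0.004
grip_force: 0.0
go: dx 0.7 dy 0.1 dz 27.0 turn 0.000 | t 33.97 yaw -2.828 pos [537.1 275.6  95. ] F [-0.1  0.3  0.2]
```

```bash

python3 steer.py '[[0,0,15,0,0],[0,0,22,0,0],[0,0,26,0,0],[0,0,28,0,0],[0,0,28,0,0]]'
python3 steer.py '[[0,0,1,0,0],[0,0,2,0,0],[0,0,3,0,0],[0,0,3,0,0],[0,0,3,0,0]]'
python3 steer.py '[[0,0,1,0,0],[0,0,2,0,0],[0,0,2,0,0],[0,0,2,0,0]]'
```

```text
t: 34.38
eef_pos: [537.1, 275.4, 67.0]
tcp_rot: [-3.142, 0.0, -2.828]
ft_force: [-0.7, 0.1, 1.3]
opening: 0.004
grip_force: 0.6
t: 34.8
eef_pos: [537.1, 275.4, 63.7]
tcp_rot: [-3.142, 0.001, -2.828]
ft_force: [-0.2, 0.6, 3.2]
opening: 0.004
grip_force: 1.3
t: 35.13
eef_pos: [537.1, 275.4, 61.5]
tcp_rot: [-3.142, 0.0, -2.828]
ft_force: [0.0, 0.6, 2.7]
opening: 0.005
grip_force: 1.8
```

Contact was made near z 67, with a soft spring force so far; I'll continue to the hard stop.

```bash

python3 steer.py '[[0,0,0.7,0,0],[0,0,1.4,0,0],[0,0,1.4,0,0],[0,0,1.4,0,0]]'
python3 steer.py '[[0,0,0.6,0,0],[0,0,1.2,0,0],[0,0,1.2,0,0],[0,0,1.2,0,0]]'
```

```text
t: 35.47
eef_pos: [537.2, 275.4, 61.1]
tcp_rot: [-3.142, 0.001, -2.828]
ft_force: [-2.3, 0.3, 13.9]
opening: 0.003
grip_force: 6.9
t: 35.8
eef_pos: [537.2, 275.4, 60.9]
tcp_rot: [-3.142, 0.002, -2.828]
ft_force: [-5.5, -2.6, 23.6]
opening: 0.002
grip_force: 12.2
```

```bash

python3 steer.py '[[0,0,-4,0,0],[0,0,-30,0,0],[0,0,-70,0,0],[0,0,-110,0,0.45],[0,0,-150,0,0.45]]'
python3 steer.py '[[0,0,-40,0,0.45],[0,0,-80,0.12,0.45],[0,0,-120,0.24,0.45],[0,0,-150,0.36,0.45],[0,0,-150,0.48,0.45]]'>/dev/null
python3 go.py 657.7 -202.7 358 1.609
```

```text
t: 36.22
eef_pos: [536.3, 274.9, 210.1]
tcp_rot: [-3.141, -0.002, -2.828]
ft_force: [0.9, 0.4, -0.4]
opening: 0.093
grip_force: 0.0
go: dx -200.3 dy -450.6 dz 7.3 turn 1.360 | t 36.63 yaw 2.969 pos [537.9 275.6 365.3] F [0.  0.8 0.3]
```

```bash

python3 steer.py '[[-15,-34,0,0.12,0.45],[-30,-68,0,0.24,0.45],[-45,-102,0,0.36,0.45],[-60,-136,0,0.48,0.45],[-75,-170,0,0.6,0.45]]'>/dev/null
python3 go.py 657.7 -202.7 358 1.609
```

```text
go: dx -260.5 dy -159.7 dz 0.5 turn 0.760 | t 37.05 yaw 2.369 pos [582.5  93.5 358.5] F [0.6 0.5 0.3]
```

```bash

python3 steer.py '[[-33,-20,0,0.12,0.45],[-66,-40,0,0.24,0.45],[-99,-60,0,0.36,0.45],[-132,-80,0,0.48,0.45],[-165,-100,0,0.6,0.45]]'>/dev/null
python3 go.py 657.7 -202.7 358 1.609
```

```text
go: dx -112.3 dy 3.7 dz 0.4 turn 0.160 | t 37.47 yaw 1.769 pos [632.  -93.3 358.4] F [-0.9  1.  -0.1]
```

```bash

python3 steer.py '[[-35,1,0,0.1,0.45],[-70,2,0,0.16,0.45],[-112,3,0,0.16,0.45],[-112,3,0,0.16,0.45],[-112,3,0,0.16,0.45]]'>/dev/null
python3 steer.py '[[0,0,0,0,0.45],[0,0,0,0,0.45]]'>/dev/null
python3 go.py 657.7 -202.7 287 1.609
python3 - <<'E'
from h import *
look("wrist","w13")
c=cam("wrist");d=np.load("pics/w13.npy");p=cv2.imread("pics/w13.png");h=cv2.cvtColor(p,cv2.COLOR_BGR2HSV)
m=(h[...,0]>100)&(h[...,0]<125)&(h[...,1]>100)&(h[...,2]>50);v,u=np.nonzero(m);P=dpt(c,np.c_[u,v],d);P=P[(P[:,2]>250)&(P[:,2]<340)]
for y in(-140,-160,-180,-200,-220,-240):
    q=P[abs(P[:,1]-y)<4]
    if len(q):print(y,len(q),np.percentile(q[:,0],[5,50,95]).round(1),np.percentile(q[:,2],95).round(1))
E
```

```text
go: dx -3.4 dy -0.0 dz 71.9 turn 0.007 | t 38.05 yaw 1.616 pos [ 657.6 -199.4  358.9] F [0.  0.6 0.4]
-140 232 [650.5 656.  661.6] 309.6
-160 231 [650.8 656.9 662.5] 309.7
-180 202 [652.5 658.  663.5] 309.5
-200 205 [652.7 658.9 665. ] 309.5
-220 198 [653.7 659.7 665.7] 309.7
-240 175 [655.1 660.7 666.7] 309.4
```

View pics/w13.png

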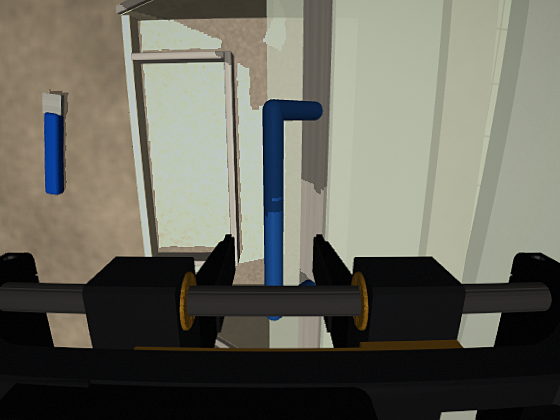

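The bar at column 272 is centred between the fingers and the cabinet is empty. Grip it and pull down.

```bash

python3 steer.py '[[-3,1,30,0,0.45],[-3,1,60,0,0.45],[-3,1,73.5,0,0.45],[-3,1,73.5,0,0.45],[-3,1,73.5,0,0.45]]'
python3 steer.py '[[0,0,0,0,0],[0,0,0,0,0],[0,0,0,0,0],[0,0,0,0,0],[0,0,0,0,0]]'
python3 steer.py '[[0,0,0,0,0],[0,0,0,0,0]]'
python3 go.py 417 -214.6 84.8 1.609
```

```text
t: 38.52
eef_pos: [658.9, -202.4, 285.9]
tcp_rot: [-3.141, -0.0, 1.616]
ft_force: [-0.3, -1.1, 0.2]
opening: 0.457
grip_force: 0.0
t: 38.93
eef_pos: [658.6, -203.4, 286.0]
tcp_rot: [3.142, 0.0, 1.615]
ft_force: [-6.5, -0.2, 4.8]
opening: 0.152
grip_force: 2.9
t: 39.1
eef_pos: [658.6, -203.4, 286.0]
tcp_rot: [3.141, 0.0, 1.615]
ft_force: [-4.3, 1.2, 4.7]
opening: 0.139
grip_force: 30.0
go: dx -0.6 dy -241.9 dz 201.2 turn 0.006 | t 39.10 yaw 1.615 pos [ 658.6 -203.4  286. ] F [-4.3  1.2  4.7]
```

```bash

python3 steer.py '[[0,-15,12.6,0,0],[0,-38,32,0,0],[0,-61,51.2,0,0],[0,-84,70.5,0,0],[0,-107,89.8,0,0]]'
python3 steer.py '[[0,-23,19.3,0,0],[0,-46,38.6,0,0],[0,-69,57.9,0,0],[0,-92,77.2,0,0],[-1,-115,96.5,0,0]]'
python3 steer.py '[[0,-9,7.5,0,0],[0,-15,12.6,0,0],[0,-18,15.1,0,0],[0,-18,15.1,0,0]]'
python3 go.py 417 -214.6 84.8 1.609
```

```text
t: 39.52
eef_pos: [551.4, -208.6, 196.0]
tcp_rot: [3.139, 0.002, 1.615]
ft_force: [3.1, -6.0, 2.5]
opening: 0.142
grip_force: 30.0
t: 39.93
eef_pos: [436.1, -214.3, 99.0]
tcp_rot: [3.141, 0.001, 1.615]
ft_force: [0.8, -0.9, -1.9]
opening: 0.138
grip_force: 30.0
t: 40.27
eef_pos: [417.6, -215.2, 83.5]
tcp_rot: [-3.139, -0.001, 1.615]
ft_force: [-8.0, -4.5, 2.7]
opening: 0.139
grip_force: 30.0
go: dx 0.6 dy -0.6 dz -1.3 turn 0.006 | t 40.27 yaw 1.615 pos [ 417.6 -215.2   83.5] F [-8.  -4.5  2.7]
```

```bash

python3 steer.py '[[0,-1,0.8,0,0],[0,-2,1.7,0,0],[0,-2,1.7,0,0],[0,-2,1.7,0,0]]'
```

```text
t: 40.6
eef_pos: [417.1, -215.3, 83.0]
tcp_rot: [3.141, 0.001, 1.615]
ft_force: [-5.2, -1.1, 11.9]
opening: 0.136
grip_force: 30.0
```

The sash is at its stop (the force rises and x is back at 417). Release, back off and verify.

```bash

python3 steer.py '[[0,0,0,0,0.45],[0,0,0,0,0.45],[0,0,0,0,0.45],[0,0,-30,0,0.45],[0,0,-70,0,0.45]]'
python3 steer.py '[[-30,-20,-30,0,0.45],[-60,-20,-60,0,0.45],[-95,-20,-90,0,0.45],[-130,-20,-110,0,0.45],[-170,-20,-110,0,0.45]]'
python3 steer.py '[[-40,0,0,0,0.45],[-80,0,0,0,0.45],[-120,0,0,0,0.45],[-120,0,0,0,0.45]]'
python3 - <<'E'
from st import *
c,p,d=look("top","t9");print("top");rel(np.array([444.4,245.3]),.32,drums(c,p,d,0,(330,520,80,420)))
h=cv2.cvtColor(p,cv2.COLOR_RGB2HSV);m=(h[...,0]>100)&(h[...,0]<125)&(h[...,1]>130)&(h[...,2]>60)
for ce,s,l in blobs(m,40): print("blue",ce,s)
E
```

```text
t: 41.02
eef_pos: [416.1, -214.3, 150.9]
tcp_rot: [-3.137, -0.004, 1.615]
ft_force: [-0.5, -0.6, 0.7]
opening: 0.421
grip_force: 0.0
t: 41.43
eef_pos: [405.0, -381.7, 266.2]
tcp_rot: [3.138, 0.005, 1.616]
ft_force: [0.3, 1.1, 0.2]
opening: 0.451
grip_force: 0.0
t: 41.77
eef_pos: [409.0, -505.6, 260.2]
tcp_rot: [-3.141, 0.001, 1.612]
ft_force: [0.5, -0.7, -0.2]
opening: 0.45
grip_force: 0.0
top
lid [476.1 250.1  44.6] rad mm 29.4
knob [476.5 246.8  75.1] px (161, 213, 3.4) lid z 44.5 yaw 0.495 n 11
lid [475.5 154.3  44.5] rad mm 27.4
knob [473.5 152.5  74.9] px (193, 214, 3.4) lid z 44.2 yaw 0.365 n 13
lid [435.  275.1  44.4] rad mm 29.0
knob [432.7 274.9  74.8] px (150, 228, 3.6) lid z 44.3 yaw 0.367 n 13
lid [411.7 335.   44.6] rad mm 28.3
knob [411.  333.8  74.4] px (130, 236, 3.4) lid z 44.5 yaw 0.262 n 15
off n 31.0 s -8.7 yaw err 0.175
off n -1.6 s -97.2 yaw err 0.045
off n -1.8 s 31.8 yaw err 0.047
off n -3.9 s 94.5 yaw err -0.058
blue [339.3 227.6] [330 220  16  12  79]
```

View pics/t9.png

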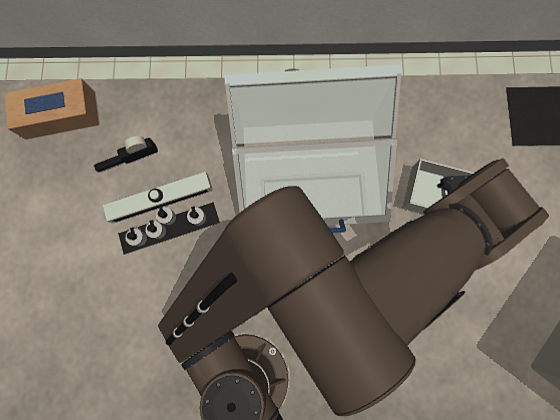

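The top view shows three drums in place at (130,236), (150,228) and (193,214). The third drum (C) is now at (161,213), about 38 mm from where it stood. It was right at 33.2 s and my gripper hovered by it until after the press, so it must have been knocked later, while I worked the sash. I'll put it back as it was read.

```bash

python3 steer.py '[[40,0,0,-0.12,0.4],[80,0,0,-0.24,0.4],[120,0,0,-0.36,0.4],[160,0,0,-0.48,0.4],[205,0,0,-0.6,0.4]]'>/dev/null
python3 go.py 470 230 260 3.07
```

```text
go: dx 376.2 dy 373.8 dz 1.6 turn -0.849 | t 42.23 yaw 2.221 pos [ 400.1 -295.7  261.6] F [0.3 0.1 0.9]
```

```bash

python3 steer.py '[[22,32,0,-0.12,0.4],[44,64,0,-0.24,0.4],[66,96,0,-0.36,0.4],[90,128,0,-0.48,0.4],[115,160,0,-0.6,0.4]]'>/dev/null
python3 go.py 470 230 260 3.07
```

```text
go: dx 96.2 dy 323.9 dz 1.9 turn -0.249 | t 42.65 yaw 2.821 pos [ 459.3 -107.7  261.9] F [ 0.9  0.2 -0.4]
```

```bash

python3 steer.py '[[12,39,0,-0.12,0.4],[24,78,0,-0.25,0.4],[36,117,0,-0.25,0.4],[48,156,0,-0.25,0.4],[60,195,0,-0.25,0.4]]'>/dev/null
python3 steer.py '[[0,40,0,0,0.4],[0,80,0,0,0.4],[0,110,0,0,0.4],[0,110,0,0,0.4],[0,110,0,0,0.4]]'>/dev/null
python3 - <<'E'
from st import *
c,p,d=look("wrist","w14");rel(np.array([443.8,245.3]),.32,drums(c,p,d,0,(330,520,80,420)))
E
python3 go.py 476 248.5 110 3.07
```

```text
lid [413.8 337.3  46.9] rad mm 29.5
knob [411.9 335.1  76.5] px (393, 118, 10.6) lid z 46.8 yaw 0.266 n 148
lid [436.3 276.2  46.8] rad mm 28.8
knob [434.5 277.3  76.8] px (338, 144, 10.1) lid z 46.7 yaw 0.337 n 116
lid [476.5 252.4  46.8] rad mm 28.9
knob [476.9 248.9  76.6] px (313, 185, 9.9) lid z 46.8 yaw 0.498 n 84
lid [476.7 155.1  46.8] rad mm 27.7
knob [474.6 155.1  76.6] px (227, 189, 9.8) lid z 46.7 yaw 0.381 n 117
off n -2.0 s 95.2 yaw err -0.054
off n 1.2 s 33.3 yaw err 0.017
off n 32.6 s -7.0 yaw err 0.178
off n 0.9 s -95.4 yaw err 0.061
go: dx 0.3 dy 44.9 dz 151.6 turn -0.003 | t 43.53 yaw 3.067 pos [472.9 203.7 261.6] F [-0.3  0.4 -0.3]
```

View pics/w14.png

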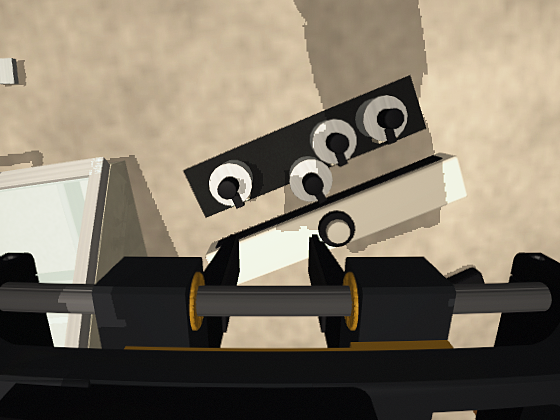

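Drum C stands upright at (310,180), just off the strip, and the others are unmoved. I'll pick it up and set it back.

```bash

python3 steer.py '[[0,23,30,0,0.4],[-1,45.5,70,0,0.4],[-1,45.5,110,0,0.4],[-1,45.5,150,0,0.4],[-1,45.5,150,0,0.4]]'>/dev/null
python3 steer.py '[[0,0,0,0,0.4],[0,0,0,0,0.4],[0,0,0,0,0.4]]'>/dev/null
python3 go.py 477.5 249.3 51 3.07
```

```text
go: dx 2.1 dy 0.8 dz 63.4 turn -0.006 | t 44.20 yaw 3.064 pos [479.6 248.4 114.4] F [ 0.8  0.2 -0.3]
```

```bash

python3 steer.py '[[1.5,0.5,30,0,0.4],[1.5,0.5,50,0,0.4],[1.5,0.5,63,0,0.4],[1.5,0.5,63,0,0.4],[1.5,0.5,63,0,0.4]]'
python3 steer.py '[[0,0,0,0,0],[0,0,0,0,0],[0,0,0,0,0],[0,0,0,0,0],[0,0,0,0,0]]'
python3 go.py 456.8 214.3 51 2.914
```

```text
t: 44.62
eef_pos: [477.7, 249.2, 50.3]
tcp_rot: [3.141, 0.002, 3.064]
ft_force: [0.2, 0.4, 0.4]
opening: 0.398
grip_force: 0.0
t: 45.03
eef_pos: [477.4, 249.2, 49.7]
tcp_rot: [3.141, 0.001, 3.065]
ft_force: [-0.2, -1.7, 8.4]
opening: 0.221
grip_force: 29.9
go: dx 17.9 dy -36.4 dz -1.3 turn 0.151 | t 45.03 yaw 3.065 pos [477.4 249.2  49.7] F [-0.2 -1.7  8.4]
```

```bash

python3 steer.py '[[0,0,-10,0,0],[0,0,-20,0,0],[9,-18,-20,0.08,0],[18,-36.5,-20,0.15,0],[18,-36.5,-20,0.15,0]]'>/dev/null
python3 steer.py '[[0,0,6,0,0],[0,0,12,0,0],[0,0,12,0,0],[0,0,12,0,0]]'
python3 go.py 456.8 214.3 50 2.914
```

```text
t: 45.78
eef_pos: [456.3, 214.5, 56.3]
tcp_rot: [-3.141, -0.001, 2.916]
ft_force: [-0.4, 0.4, -0.7]
opening: 0.227
grip_force: 29.9
go: dx -0.5 dy -0.1 dz 6.3 turn 0.002 | t 45.78 yaw 2.916 pos [456.3 214.5  56.3] F [-0.4  0.4 -0.7]
```

```bash

python3 steer.py '[[0,0,3,0,0],[0,0,5.5,0,0],[0,0,6.3,0,0],[0,0,6.5,0,0],[0,0,6.5,0,0]]'
python3 steer.py '[[0,0,0,0,0.4],[0,0,0,0,0.4],[0,0,0,0,0.4],[0,0,-20,0,0.4],[0,0,-60,0,0.4]]'
python3 steer.py '[[0,0,-40,0,0.4],[0,0,-80,0,0.4],[0,0,-120,0,0.4],[0,0,-150,0,0.4],[0,0,-150,0,0.4]]'>/dev/null
python3 steer.py '[[0,0,0,0,0.4],[0,0,0,0,0.4],[0,0,0,0,0.4]]'>/dev/null
python3 - <<'E'
from st import *
c,p,d=look("wrist","w15");rel(np.array([443.8,245.3]),.32,drums(c,p,d,0,(330,520,80,420)))
E
```

```text
t: 46.2
eef_pos: [456.2, 214.2, 50.2]
tcp_rot: [-3.141, -0.0, 2.915]
ft_force: [-0.5, 0.5, -0.9]
opening: 0.226
grip_force: 29.9
t: 46.62
eef_pos: [454.6, 213.5, 108.0]
tcp_rot: [-3.138, -0.006, 2.915]
ft_force: [0.4, -0.2, -0.9]
opening: 0.398
grip_force: 0.0
lid [414.  335.7  46.9] rad mm 29.3
knob [412.  335.2  76.6] px (378, 118, 10.7) lid z 46.8 yaw 0.195 n 142
lid [436.5 278.   46.8] rad mm 27.8
knob [433.7 277.3  76.6] px (326, 152, 10.1) lid z 46.7 yaw 0.353 n 104
lid [457.6 216.3  46.9] rad mm 27.5
knob [455.6 215.1  76.7] px (274, 184, 10.1) lid z 46.8 yaw 0.354 n 100
lid [476.8 155.5  46.8] rad mm 27.7
knob [474.5 155.2  76.6] px (224, 213, 9.7) lid z 46.7 yaw 0.371 n 111
off n -1.9 s 95.4 yaw err -0.125
off n 0.4 s 33.5 yaw err 0.033
off n 1.7 s -32.4 yaw err 0.034
off n 0.8 s -95.2 yaw err 0.051
```

```bash

python3 steer.py '[[0,-40,-20,0,0.4],[0,-80,-20,0,0.4],[0,-120,-20,0,0.4],[0,-160,-20,0,0.4],[0,-160,-20,0,0.4]]'>/dev/null
python3 - <<'E'
from st import *
for n in("top","side"):
    c,p,d=look(n,n+"9");q=cv2.imread(f"pics/{n}0.png")[:,:,::-1]
    for t,im in(("start",q),("now",p)):
        h=cv2.cvtColor(np.ascontiguousarray(im),cv2.COLOR_RGB2HSV);m=(h[...,0]>100)&(h[...,0]<125)&(h[...,1]>130)&(h[...,2]>60)
        for ce,s,l in blobs(m,40): print(n,t,"blue",ce,s)
    if n=="top":rel(np.array([444.4,245.3]),.32,drums(c,p,d,0,(330,520,80,420)))
E
```

```text
top start blue [316.5 229.5] [289 219  57  16 261]
top start blue [306.6 269.9] [291 266  39   9 225]
top now blue [316.4 229.6] [289 220  57  15 258]
top now blue [311.8 270.9] [291 266  43  11 311]
side start blue [252.5 233.4] [246 213  19  44 179]
side start blue [216.3 250.2] [212 235  10  31 207]
side now blue [252.5 233.5] [246 213  19  44 181]
side now blue [216.3 250.2] [212 235  10  31 206]
```

```bash
python3 -c "
from cell import env
print(env.state()['t'],env.job_done())"
```

```text
the job is handed in; nothing more can be done
47.85 None
```

I handed the job in at 47.9 s: all four drums stand on the reader's strip with their labels facing the window (mostly within about 3° by my measurements), the read button was pressed fully and let go, and the sash is fully shut. One drum was found knocked about 38 mm aside after the sash was shut, probably after the press, so I set it back to within about 1 mm of where it was read and did not press the button again.

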